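# Seat the pot in the V-block and date-stamp its lid

### The job

Without lifting it off the table, slide the largest of the round pots into the V-block until it rests centred against both faces, and then swing the gate bar fully shut behind it. Then press the date stamp down firmly on the middle of the clamped pot's lid, and stand the stamp back upright on its rubber mat. Leave the pot seated with the gate shut, and do not disturb the other things on the table.

Things in the scene. Friction and masses are not known exactly. Their poses are not given: they have to be found in the camera images.
- pot_center (a point): Centre of the largest round pot (called the larger pot below; flat cream pot, 90 mm diameter, 32 mm high, about 0.14 kg, slides on the table); this point is on its axis, 16 mm above its underside. Too wide for most grippers: push it low, at 10 to 25 mm height.
- v_jig: Aluminium V-block fixed on the table. Its origin lies on the table where the axis of the larger pot stands when the pot touches both faces. The V opens toward the block's own -x axis; own z is up. Two upright faces, 28 mm high and 14 mm thick, 120 mm long, meet at a right angle at own (+64, 0) mm and run out at 45 degrees either side to own (-21, +85) and (-21, -85) mm. No floor: the pot slides on the bare table.
- gate (a joint): Angle (rad) of the gate, a dark steel bar that swings level about an upright hinge at the end of the block's right arm (right as seen when looking into the V). 0 = fully shut, lying across the mouth and 1 mm clear of a seated pot; grows to 1.9 as it swings open (anticlockwise seen from above). It stays where it is left; light friction (about 0.08 N m). At angle q the bar points from the hinge along the block's own direction (cos(1.867+q), sin(1.867+q)).
- gate_hinge (a point): On the gate's hinge axis, 18 mm above the table, at own (-26, -92) mm of the V-block.
- gate_pin (a point): Middle of the black upright finger pin near the free end of the gate bar, 112 mm from the hinge axis, 38 mm above the table. The pin is 11 mm thick and reaches up to 56 mm; the bar is 12 mm thick, 124 mm long from the hinge axis and lies 9 to 27 mm above the table.
- stamp_center (a point): Centre of the self-inking date stamp (black and grey, upright, 39 x 58 x 74 mm high, 0.11 kg), half-way up: 37 mm above its underside. Base 38 x 58 mm up to 30 mm height; the head, 52 to 74 mm above the underside, is 34 mm (own x) by 54 mm (own y): grip the head across own x, from above. It prints when pressed on the lid with 4 N or more.
- stamp_mat: Black rubber mat, 120 mm (own x) by 100 mm (own y), 4 mm thick, fixed on the table; origin at the centre of its underside. The stamp starts on it, facing as the mat does, within 15 mm of its middle.
- pot_small: Smaller round pot, 63 mm diameter, 34 mm high, a bystander; origin at the centre of its underside.
- tape_roll: Roll of brown tape lying flat, 104 mm diameter, 49 mm high, a bystander; origin at the centre of its underside.
- label_roll_1: Roll of white labels lying flat, 88 mm diameter, 51 mm high, a bystander; origin at the centre of its underside.
- glue: Glue stick standing up, 28 mm diameter, 98 mm high, a bystander; origin at the centre of its underside.
- counter: Small hand tally counter, 50 x 65 x 25 mm, a bystander; origin at the centre of its underside.
There are look-alikes about, which are no part of the job. Leave any red or turquoise look-alike of the part that bears stamp_center alone.

How it is judged:
By the outcome, as a careful person would: the job done as asked, in the order asked, and still so for the second after the job is handed in, with the robot touching nothing.
It also fails if it takes over 72 s, if anything falls off the work surface, if the arm or the gripper's body presses on something with over 40 N, if the wrist force passes 120 N, or if a joint passes its speed limit or range.

### The arm

A 7-joint arm with a two-finger parallel gripper is mounted at the origin on a cart in front of the work surface, level with it; the furniture and walls round the work are solid. World frame = base frame: x ahead of the robot, y to its left, z up, the work surface at z = 0. Lengths are in m, angles in rad, forces in N, time in s.
With the tool pointing down it reaches from about 0.4 to 0.75 m from the base axis. Payload 19.5 kg.
Tool frame: the origin (TCP) lies at the very end of the fingers, on their centre line; the grasp point (between the pads) lies 19 mm behind it; y points along the fingers, x is the direction in which the jaws open and shut, and the axes are right-handed (so a half turn about y gives the same grasp; the last joint's range is limited). The gripper opens to 85 mm and grips with 20 to 120 N. Pads are 22 mm wide; open, the fingers measure 114 mm over their backs; the gripper's body (76 mm by 85 mm) begins 54 mm behind the grasp point. The pads swing forward as they close: fully open they stand 13 mm farther back than shut.
Start: joints at [-1.178, 0.707, -0.028, 1.485, 0.022, 0.951, -0.075], TCP at [0.242, 0.521, 0.231] pointing down, gripper open.
Joint ranges: [-2.71, 2.71], [-0.32, 2.16], [-1.57, 1.52], [0, 2.45], [-1.46, 4.6], [0, 2.02], [-2.83, 2.83]. Speed limits (rad/s): [1.89, 1.89, 2.57, 2.57, 3.01, 3.01, 3.01].

### API

Orientations are given as a 3x3 rotation matrix whose columns are the frame's x, y, z axes.
In Python, from workcell import r, cams gives the robot as it stands.
- The arm moves only by the tool apply_moves, never from a script. Its argument "steps" is a list of rows, each an object with "translation": the shift along the tool's x, y, z in units of 30 mm (1.0 is 30 mm), a list of three; "spin": the turn about the tool's y in units of 5 degrees (1.0 is 5 degrees). A call has 1 to 20 rows; each row is the pose to reach, as a shift and turn from the pose commanded when the call began, along the tool's axes at that moment; what a row does not reach only later rows make up. A row lasts 1/12 s, in which the tool goes at most 41.7 mm and 7.16 degrees, less where a joint would pass 70% of its speed; a pose out of reach is approached as far as the arm can. A call with a gripper value outside its range is refused whole. "grip" is the finger opening in mm, from 0 to 85.4, set as the call begins (left out, the last holds). The fingers move at their own pace and stop on an object; "squeeze" is the grip in N (left out, the last holds). Time passes only in rows, so rows that repeat a pose let the fingers close. It gives the time, the measured TCP pose, the force and the opening at its end, in the units of the state.
- r.observe(): the state, without advancing time (a new reading comes with each control period).
- cams.grab_frame(name): name is "side" or "top"; returns a dict with "color" (480x640x3 uint8, red, green, blue), "fx", "fy", "cx", "cy" (pixels), "k1" (the pictures are not rectified: a ray, as slopes to the right and down, at radius r is drawn at 1 + k1 r^2 times it, then the intrinsics apply), "view" (4x4, takes a point from world to camera coordinates). Camera axes: x right, y down, z forward; pixel columns grow to the right and rows downward; lengths in m; the calibration is good to about 2 mm. A picture is of the moment at which its call begins. There is no depth.
- r.job_done(): hands the job in, once; it reports no verdict.
The state is a dict: "clock": time; "joint_pos": joint angles; "joint_velocities": joint speeds; "effort": joint torques, N m; "position": TCP position; "ee_rot": TCP orientation; "wrist_force": force on the tool from outside, world axes, zero at the start; "ft_torque": the same for the moment, N m; "finger_gap": finger opening in m.
Only numpy, scipy, OpenCV 4.12 (cv2) and the standard library are available. Lean on these libraries where they do the work, as an engineer would, in place of code of your own. Each camera call takes 0.05 s, during which the arm holds its last target.

## Working session

There is one attempt and no reset: what is moved stays moved. The work goes in short steps, Python scripts to look and compute and a tool call to move; the robot and the scene stay as the last step left them, time stands still between calls to the robot, and variables do not carry over. Pictures are saved under pics/ and viewed, and the job is handed in when it is done.

Besides the shell and the picture viewer there is one more tool, called in YAML: its name, and indented under it one key for each argument. apply_moves: Moves the arm, as the interface text tells. Its arguments: {"type":"object","properties":{"steps":{"type":"array","items":{"type":"object","properties":{"translation":{"type":"array","items":{"type":"number"}},"spin":{"type":"number"}}}},"grip":{"type":"number"},"squeeze":{"type":"number"}},"required":["steps"]}

```bash
ls; mkdir -p pics; python3 - <<'E'
from workcell import r,cams
import cv2,numpy as np
s=r.observe()
for k,v in s.items(): print(k,np.round(v,3).tolist())
for n in ("top","side"):
    f=cams.grab_frame(n); cv2.imwrite(f"pics/{n}0.png",f["color"][:,:,::-1]); np.save(f"pics/{n}0.npy",f["color"])
    print(n,{k:(np.round(v,4).tolist()) for k,v in f.items() if k!="color"})
E
```

```text
pics
clock 0.0
joint_pos [-1.178, 0.707, -0.028, 1.485, 0.022, 0.951, -0.075]
joint_velocities [-0.0, 0.001, 0.001, -0.001, 0.0, 0.001, -0.0]
effort [0.0, -88.322, 1.235, -23.617, 0.017, 0.007, 0.0]
position [0.242, 0.521, 0.231]
ee_rot [[0.421, -0.0, -0.907], [0.907, -0.001, 0.421], [-0.001, -1.0, 0.0]]
wrist_force [-0.059, -0.435, 1.098]
ft_torque [0.005, -0.012, 0.02]
finger_gap 0.085
top {'fx': 439.1537, 'fy': 439.1537, 'cx': 320.0789, 'cy': 231.7014, 'k1': 0.0044, 'view': [[-0.0252, -0.9996, -0.0102, -0.0232], [-0.9985, 0.0257, -0.0485, 0.5846], [0.0487, 0.009, -0.9988, 1.1707], [0.0, 0.0, 0.0, 1.0]]}
side {'fx': 579.685, 'fy': 579.685, 'cx': 320.2019, 'cy': 243.4802, 'k1': -0.1169, 'view': [[0.9012, -0.4334, -0.0053, -0.5346], [-0.1821, -0.3675, -0.912, 0.1232], [0.3933, 0.8229, -0.4101, 1.5342], [0.0, 0.0, 0.0, 1.0]]}
```

View pics/top0.png

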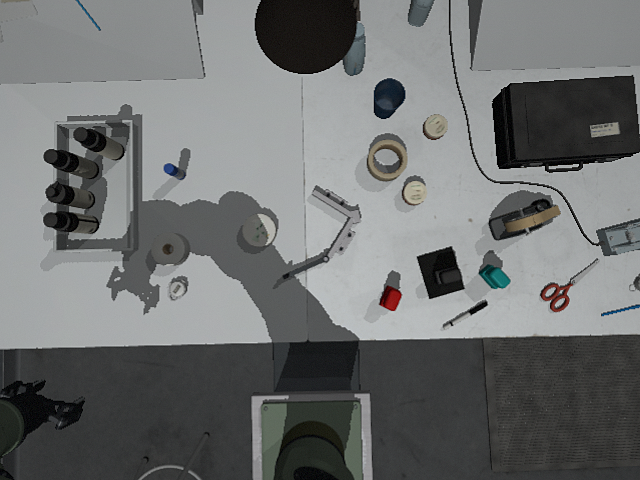

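View pics/side0.png

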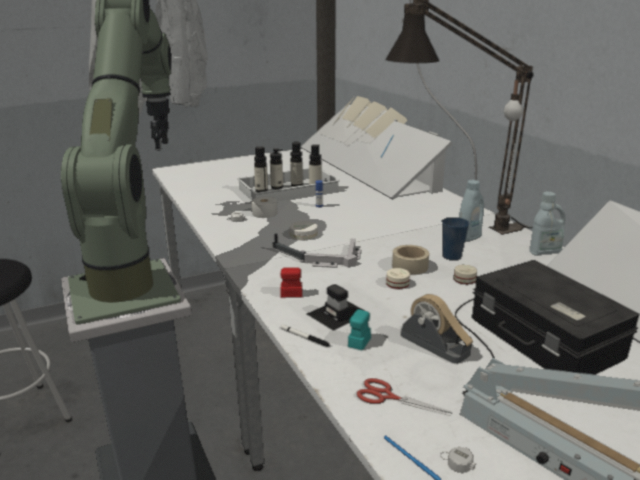

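```bash
cat > h.py <<'E'
import numpy as np,cv2
from workcell import r,cams
def K(f): return np.array([[f["fx"],0,f["cx"]],[0,f["fy"],f["cy"]],[0,0,1.]])
def D(f): return np.array([f["k1"],0,0,0,0.])
def ray(f,px):
    p=cv2.undistortPoints(np.array(px,float).reshape(-1,1,2),K(f),D(f)).reshape(-1,2)
    V=np.array(f["view"]);R=V[:3,:3];t=V[:3,3]
    d=np.c_[p,np.ones(len(p))]@R
    return -R.T@t,d
def plane(f,px,z):
    o,d=ray(f,px); return o+d*((z-o[2])/d[:,2])[:,None]
def proj(f,P):
    V=np.array(f["view"]); return cv2.projectPoints(np.array(P,float).reshape(-1,1,3),cv2.Rodrigues(V[:3,:3])[0],V[:3,3],K(f),D(f))[0].reshape(-1,2)
def crop(f,x0,y0,x1,y1,s,name):
    c=cv2.resize(f["color"][y0:y1,x0:x1,::-1],None,fx=s,fy=s,interpolation=cv2.INTER_CUBIC);cv2.imwrite("pics/"+name,c)
E
python3 - <<'E'
from h import *
f=cams.grab_frame("top"); crop(f,230,170,390,290,5,"t1.png"); crop(f,370,230,530,350,5,"t2.png")
f=cams.grab_frame("side"); crop(f,230,190,390,310,5,"s1.png")
E
```

```text
(no output)
```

View pics/t1.png

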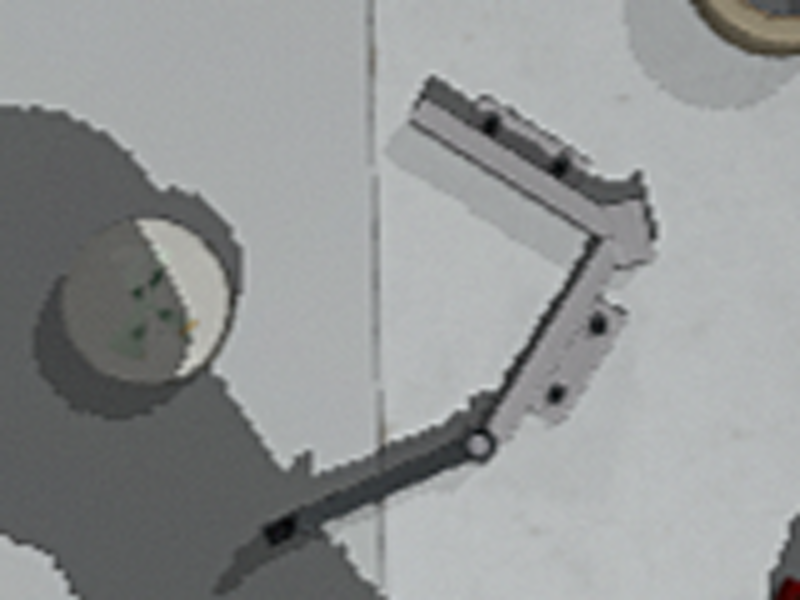

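View pics/t2.png

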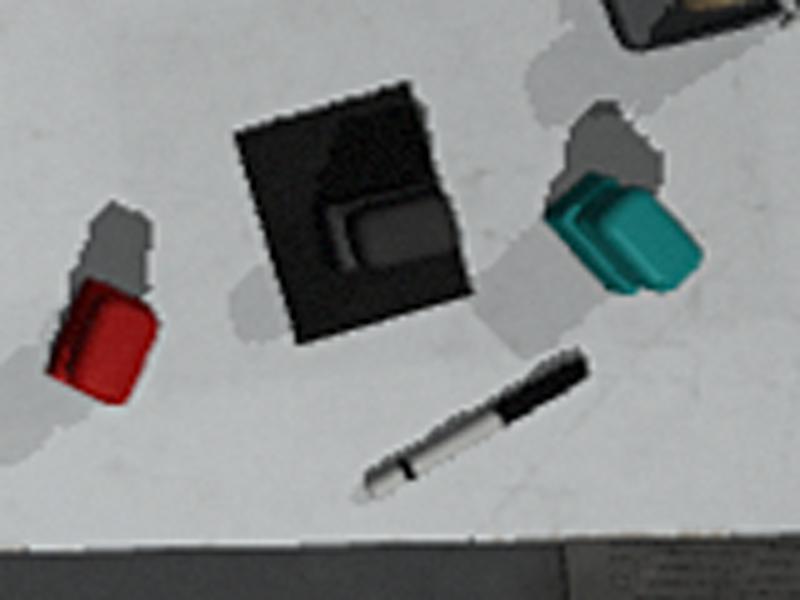

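View pics/s1.png

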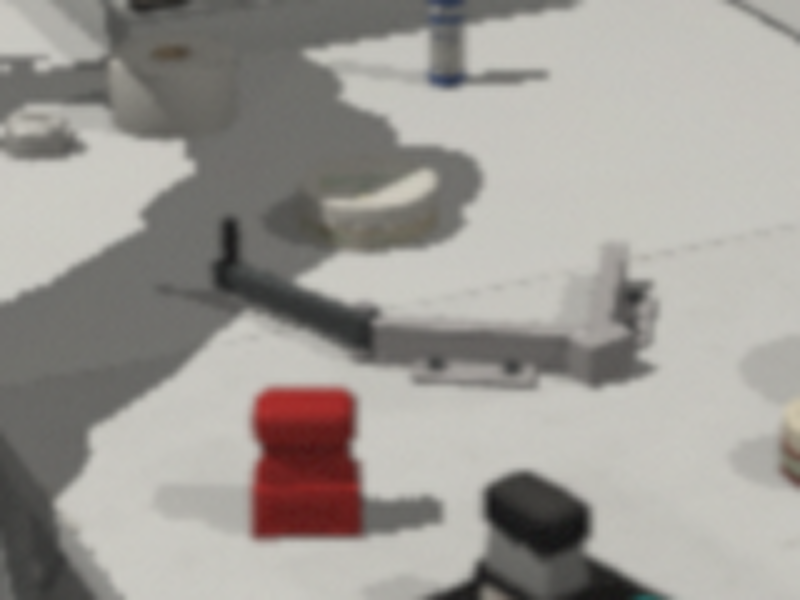

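```bash
python3 - <<'E'
from h import *
f=cams.grab_frame("top")
c=lambda u,v,o=(230,170):((u+.5)/5-.5+o[0],(v+.5)/5-.5+o[1])
W=np.r_[plane(f,[c(598,238)],.028),plane(f,[c(481,444)],.028),plane(f,[c(411,120)],.028),plane(f,[c(484,424)],.028)][:,:2]
O=np.array([[64,0],[-26,-92],[-21,85],[-21,-85]])/1e3
sc=np.linalg.norm(W[0]-W[1])/np.linalg.norm(O[0]-O[1]),np.linalg.norm(W[0]-W[2])/.1202
print("scales",sc)
a=W-W.mean(0);b=O-O.mean(0)
th=np.arctan2((b[:,0]*a[:,1]-b[:,1]*a[:,0]).sum(),(a*b).sum());R=np.array([[np.cos(th),-np.sin(th)],[np.sin(th),np.cos(th)]])
t=W.mean(0)-R@O.mean(0);print("V yaw deg",np.degrees(th),"origin",t,"res mm",1e3*(W-(O@R.T+t)).round(4))
h=R@O[1]+t
pin=plane(f,[c(283,526)],.056)[0,:2];d=R.T@(pin-h);print("pin",pin,"hinge",h,"len",np.linalg.norm(d),"q",np.degrees((np.arctan2(d[1],d[0])-1.867)%(2*np.pi)))
# pot: contour vs bright/shadow: manual circle
print("pot manual",plane(f,[c(148,300)],.032), plane(f,[c(62,300),c(234,300),c(148,216),c(148,386)],.032)[:,:2].round(4).tolist())
o=(370,230)
m=plane(f,[c(236,132,o),c(408,82,o),c(472,293,o),c(298,344,o)],.004)[:,:2];print("mat",m.mean(0),m.tolist())
print("mat edges",np.linalg.norm(np.roll(m,-1,0)-m,axis=1),[np.degrees(np.arctan2(*(m[1]-m[0])[::-1])),np.degrees(np.arctan2(*(m[3]-m[0])[::-1]))])
# stamp head top
g=f["color"][230:350,370:530].astype(int).sum(2)
print(g[30:62:1,60:98:2])
E
```

```text
scales (np.float64(0.981410625892917), np.float64(0.9845003794994427))
V yaw deg -77.79588419601748 origin [ 0.60766269 -0.0562626 ] res mm [[-1.3  1.9]
 [-0.5 -1.3]
 [-0.4 -0.8]
 [ 2.2  0.2]]
pin [0.47227222 0.05214611] hinge [ 0.51224555 -0.05029852] len 0.10996712723799901 q 82.14011810136076
pot manual [[0.59274654 0.12358186 0.032     ]] [[0.5939, 0.1694], [0.5916, 0.0778], [0.6376, 0.1228], [0.547, 0.1244]]
mat [ 0.46683894 -0.3597272 ] [[0.5117899948490041, -0.29806807579440114], [0.5364817554439569, -0.39188898348298157], [0.4220725686322613, -0.42169791676649354], [0.3970114356325538, -0.3272538433893596]]
mat edges [0.0970157  0.11822874 0.09771255 0.11843111] [np.float64(-75.25526744833836), np.float64(-165.73324743897)]
[[ 71  63  58  17  35  45  29  36  35  17  36  42  32 354 521 503 510 502
  511]
 [ 62  67  76  34  51  29  16  24  23  16  23  32  19 352 524 496 508 509
  510]
 [ 54  67  75  21  25  33  30  36  31  19  42  39  19 202 534 503 515 509
  508]
 [ 67  71  45  31  23  24  27  27  41  25  23  33  21 167 547 517 513 511
  496]
 [ 72  60  18  26  27  27  41  44 
[... 1534 characters left out ...]
  48  85  54  54  50  64  72  63  70  90 560
  523]
 [ 56  63  60  53  68  66  65  56  28  42  45  71  64  49  68  58  33 579
  465]
 [ 63  57  50  65  36  58  61  48  45  61  81  58  66  51  60  64  39 423
  455]
 [ 54  52  61  55  57  59  54  45  63  64  59  65  73  67  52  54  45 382
  455]
 [ 50  46  51  55  62  61  68  75  77  67  70  63  55  71  67  69  48 310
  464]
 [ 53  62  59  42  45  49  72  63  43  68  63  80  61  70  67  47  18 189
  473]
 [ 59  61  64  51  61  61  79  64  68  61  68  53  79  45  36   1 227 447
  468]
 [ 60  56  59  59  73  61  55  74  64  51  60  44  32  11 161 425 512 471
  458]
 [ 65  64  43  52  50  71  70  78  65  64  49  14 119 374 521 531 524 497
  462]]
```

```bash
cat > ov.py <<'E'
from h import *
V0=np.array([.6077,-.0563]);TH=np.radians(-77.8)
def vw(o,z,V0=V0,TH=TH):
    R=np.array([[np.cos(TH),-np.sin(TH)],[np.sin(TH),np.cos(TH)]]);p=np.array(o,float)/1e3@R.T+V0;return np.c_[p,np.full(len(p),z)]
def dr(im,f,P,x0,y0,s,col,closed=False):
    q=proj(f,P);q=((q-[x0,y0]+.5)*s-.5);cv2.polylines(im,[np.round(q*8).astype(int).reshape(-1,1,2)],closed,col,1,cv2.LINE_AA,3)
def circ(c,rad,z): a=np.linspace(0,2*np.pi,60);return np.c_[c[0]+rad*np.cos(a),c[1]+rad*np.sin(a),np.full(60,z)]
E
python3 - <<'E'
from ov import *
for n,(x0,y0,x1,y1) in {"top":(230,170,390,290),"side":(260,200,380,290)}.items():
    f=cams.grab_frame(n);s=5 if n=="top" else 6
    im=cv2.resize(f["color"][y0:y1,x0:x1,::-1],None,fx=s,fy=s,interpolation=cv2.INTER_CUBIC)
    dr(im,f,vw([(-21,85),(64,0),(-21,-85)],.028),x0,y0,s,(0,0,255))
    dr(im,f,vw([(-21,85),(64,0),(-21,-85)],.0),x0,y0,s,(0,160,0))
    h=vw([(-26,-92)],.027)[0];q=np.radians(82.1)
    dr(im,f,np.c_[circ(h,.008,.027)],x0,y0,s,(255,0,0))
    R=vw([(-26+112*np.cos(1.867+q),-92+112*np.sin(1.867+q))]*2,.0);R[0,2]=.018;R[1,2]=.056;dr(im,f,R,x0,y0,s,(255,0,255))
    for z in (0,.032): dr(im,f,circ((.5927,.1236),.045,z),x0,y0,s,(255,255,0))
    cv2.imwrite(f"pics/ov_{n}.png",im)
E
```

```text
(no output)
```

View pics/ov_top.png

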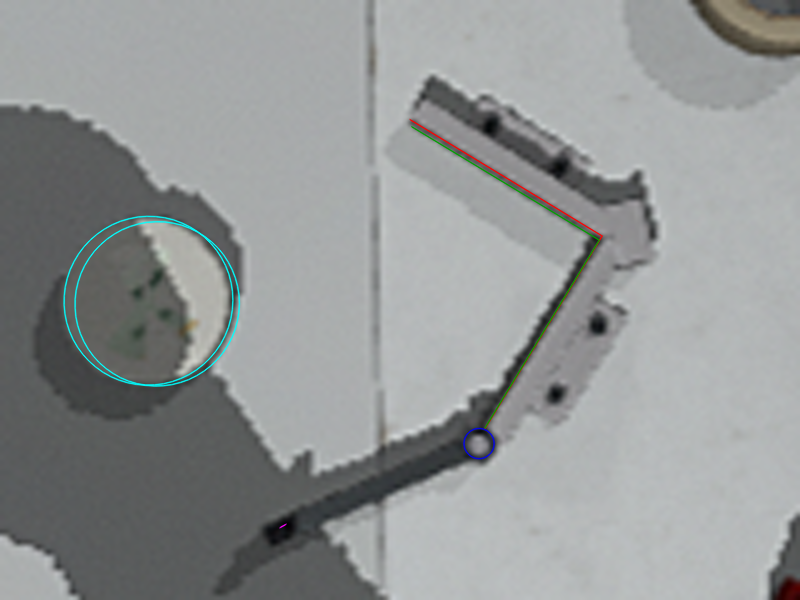

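View pics/ov_side.png

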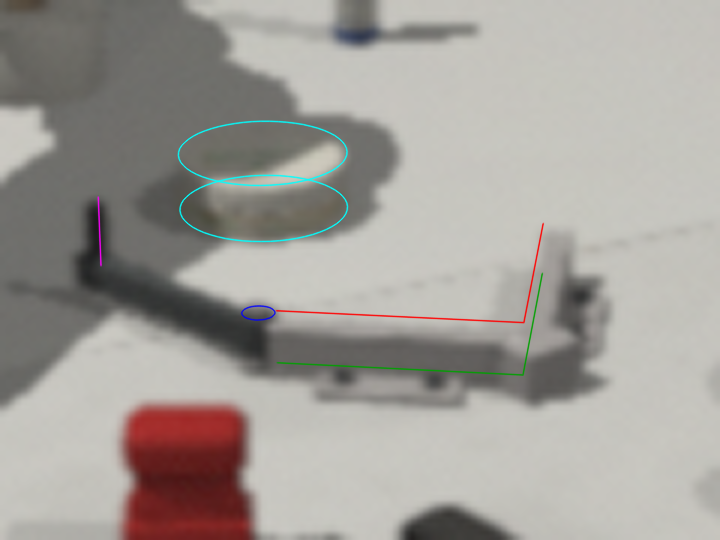

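```bash
python3 - <<'E'
from ov import *
f=cams.grab_frame("side");x0,y0,x1,y1=270,205,350,265;s=10
c=f["color"][y0:y1,x0:x1,::-1].astype(float);c=np.clip((c/255)**.6*330-60,0,255).astype(np.uint8)
im=cv2.resize(c,None,fx=s,fy=s,interpolation=cv2.INTER_CUBIC)
for z in (0,.032): dr(im,f,circ((.5927,.1236),.045,z),x0,y0,s,(255,255,0))
cv2.imwrite("pics/sp.png",im)
E
```

```text
(no output)
```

View pics/sp.png

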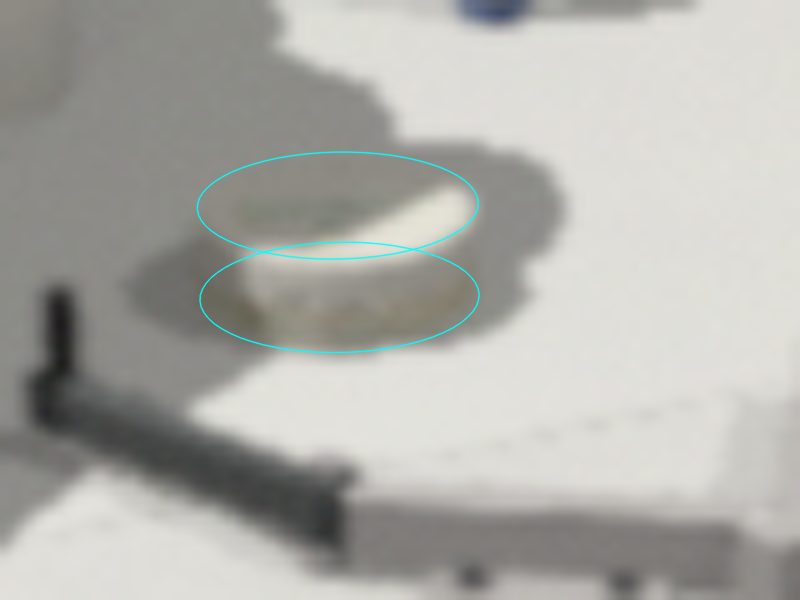

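```bash
cat > pl.py <<'E'
from h import *
def plan(*wps):  # (x,y,z,yaw_of_tool_z_deg) -> units relative to present pose
    s=r.observe();R=np.array(s["ee_rot"]);p=np.array(s["position"])
    y0=np.degrees(np.arctan2(R[1,2],R[0,2]));print("t",round(s["clock"],2),"p",p.round(4),"yaw",round(y0,1),"F",np.round(s["wrist_force"],1),"gap",round(s["finger_gap"],4))
    for w in wps:
        print(np.round(R.T@(np.array(w[:3])-p)/.03,2).tolist(),"spin",round(((y0-w[3]+180)%360-180)/5,2),"dist",round(1e3*np.linalg.norm(np.array(w[:3])-p)))
E
python3 -c "
from pl import *
plan((.5865,.1983,.12,94.7))"
```

```text
t 0.4 p [0.2422 0.5214 0.2312] yaw 155.1 F [-0.2 -0.1 -0.7] gap 0.0854
[-4.93, 3.71, -14.95] spin 12.08 dist 485
```

apply_moves:
  steps:
    - {"translation": [-4.93, 3.7, -14.95], "spin": 12.08}
    - {"translation": [-4.93, 3.7, -14.95], "spin": 12.08}
    - {"translation": [-4.93, 3.7, -14.95], "spin": 12.08}
    - {"translation": [-4.93, 3.7, -14.95], "spin": 12.08}
    - {"translation": [-4.93, 3.7, -14.95], "spin": 12.08}
    - {"translation": [-4.93, 3.7, -14.95], "spin": 12.08}
    - {"translation": [-4.93, 3.7, -14.95], "spin": 12.08}
    - {"translation": [-4.93, 3.7, -14.95], "spin": 12.08}
    - {"translation": [-4.93, 3.7, -14.95], "spin": 12.08}
    - {"translation": [-4.93, 3.7, -14.95], "spin": 12.08}
    - {"translation": [-4.93, 3.7, -14.95], "spin": 12.08}
    - {"translation": [-4.93, 3.7, -14.95], "spin": 12.08}
    - {"translation": [-4.93, 3.7, -14.95], "spin": 12.08}
    - {"translation": [-4.93, 3.7, -14.95], "spin": 12.08}
    - {"translation": [-4.93, 3.7, -14.95], "spin": 12.08}
    - {"translation": [-4.93, 3.7, -14.95], "spin": 12.08}
  grip: 50

```text
clock: 1.73
position: [0.5861, 0.1996, 0.1205]
ee_rot: [[0.997, -0.0, -0.083], [0.083, 0.001, 0.997], [-0.0, -1.0, 0.001]]
wrist_force: [-0.9, 0.3, -0.6]
finger_gap: 0.0498
```

```bash
python3 -c "
from pl import *
plan((.5865,.1983,.009,94.7))
f=cams.grab_frame('top');crop(f,150,130,390,310,3,'t3.png')
print(r.observe()['joint_pos'])"
```

```text
t 1.73 p [0.5861 0.1996 0.1205] yaw 94.8 F [-0.9  0.3 -0.6] gap 0.0498
[0.01, 3.72, -0.05] spin 0.01 dist 112
[-0.45549793  0.91854684  0.16472035  1.43931714 -0.18346626  0.79851036
 -0.1429511 ]
```

View pics/t3.png

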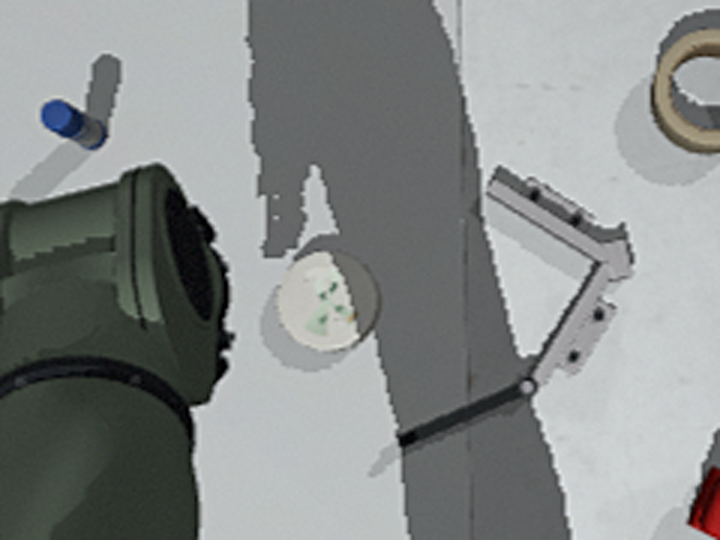

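apply_moves:
  steps:
    - {"translation": [0, 1.2, 0]}
    - {"translation": [0, 2.4, 0]}
    - {"translation": [0, 3.2, 0]}
    - {"translation": [0, 3.72, 0]}
    - {"translation": [0, 3.72, 0]}
    - {"translation": [0, 3.72, 0]}

```text
validation failed for argument at $.st...
```

```bash
python3 -c "
from pl import *
d=np.array([.083,-.9965]);V=np.array([.6077,-.0563])
for b in (.12,.052,.048,.044):
  t=V-d*b; plan((*t,.009,94.7))"
```

```text
t 1.78 p [0.5862 0.1995 0.1206] yaw 94.8 F [ 0.3 -0.3 -1. ] gap 0.0501
[0.01, 3.72, -4.56] spin 0.01 dist 177
t 1.78 p [0.5862 0.1995 0.1206] yaw 94.8 F [ 0.3 -0.3 -1. ] gap 0.0501
[0.01, 3.72, -6.83] spin 0.01 dist 233
t 1.78 p [0.5862 0.1995 0.1206] yaw 94.8 F [ 0.3 -0.3 -1. ] gap 0.0501
[0.01, 3.72, -6.96] spin 0.01 dist 237
t 1.78 p [0.5862 0.1995 0.1206] yaw 94.8 F [ 0.3 -0.3 -1. ] gap 0.0501
[0.01, 3.72, -7.09] spin 0.01 dist 240
```

Spin is required in each row, evidently.

apply_moves:
  steps:
    - {"translation": [0, 1.2, 0], "spin": 0}
    - {"translation": [0, 2.4, 0], "spin": 0}
    - {"translation": [0, 3.2, 0], "spin": 0}
    - {"translation": [0, 3.72, 0], "spin": 0}
    - {"translation": [0, 3.72, 0], "spin": 0}
    - {"translation": [0, 3.72, 0], "spin": 0}

```text
clock: 2.28
position: [0.5863, 0.1989, 0.0089]
ee_rot: [[0.997, -0.0, -0.082], [0.082, -0.0, 0.997], [-0.0, -1.0, -0.0]]
wrist_force: [0.9, 0.5, 0.7]
finger_gap: 0.0498
```

```bash
python3 -c "
from pl import *
plan((.58,.19,.009,94.7))
f=cams.grab_frame('side');crop(f,230,190,390,310,5,'s4.png')"
```

```text
t 2.28 p [0.5863 0.1989 0.0089] yaw 94.7 F [0.9 0.5 0.7] gap 0.0498
[-0.24, -0.0, -0.28] spin 0.01 dist 11
```

View pics/s4.png

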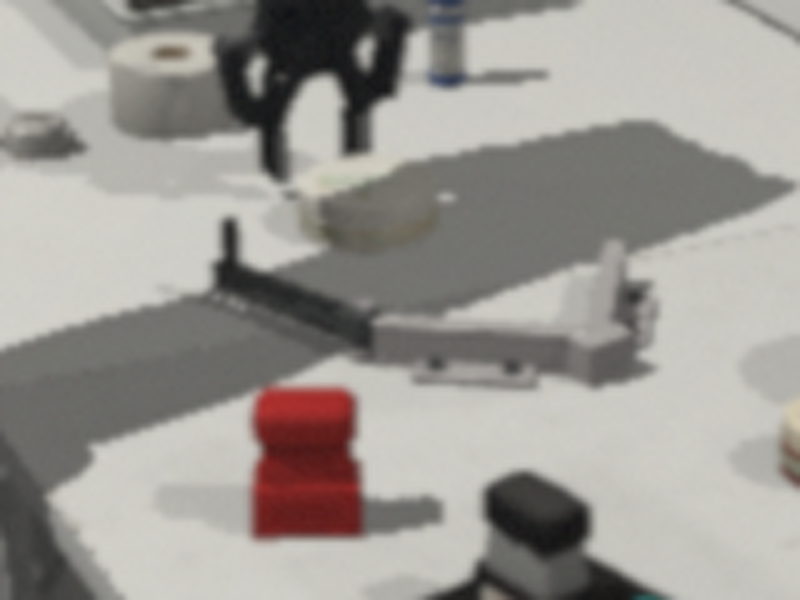

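apply_moves:
  steps:
    - {"translation": [0, 0, -0.3], "spin": 0}
    - {"translation": [0, 0, -0.6], "spin": 0}
    - {"translation": [0, 0, -0.75], "spin": 0}
    - {"translation": [0, 0, -0.9], "spin": 0}
    - {"translation": [0, 0, -1.1], "spin": 0}
    - {"translation": [0, 0, -1.35], "spin": 0}
    - {"translation": [0, 0, -1.6], "spin": 0}
    - {"translation": [0, 0, -1.85], "spin": 0}
    - {"translation": [0, 0, -2.1], "spin": 0}
    - {"translation": [0, 0, -2.35], "spin": 0}
    - {"translation": [0, 0, -2.6], "spin": 0}
    - {"translation": [0, 0, -2.85], "spin": 0}
    - {"translation": [0, 0, -3.1], "spin": 0}
    - {"translation": [0, 0, -3.35], "spin": 0}
    - {"translation": [0, 0, -3.6], "spin": 0}
    - {"translation": [0, 0, -3.85], "spin": 0}
    - {"translation": [0, 0, -4.1], "spin": 0}
    - {"translation": [0, 0, -4.3], "spin": 0}
    - {"translation": [0, 0, -4.4], "spin": 0}
    - {"translation": [0, 0, -4.5], "spin": 0}

```text
clock: 4.0
position: [0.5977, 0.0635, 0.0087]
ee_rot: [[0.997, -0.0, -0.082], [0.082, 0.0, 0.997], [-0.0, -1.0, 0.0]]
wrist_force: [0.3, 2.1, 1.0]
finger_gap: 0.0498
```

```bash
python3 -c "
from pl import *
plan((.58,.19,.009,94.7))
f=cams.grab_frame('side');crop(f,230,190,390,310,5,'s5.png')
f=cams.grab_frame('top');crop(f,230,170,390,290,5,'t5.png')"
```

```text
t 4.0 p [0.5977 0.0635 0.0087] yaw 94.7 F [0.3 2.1 1. ] gap 0.0498
[-0.24, -0.01, 4.25] spin -0.0 dist 128
```

View pics/s5.png

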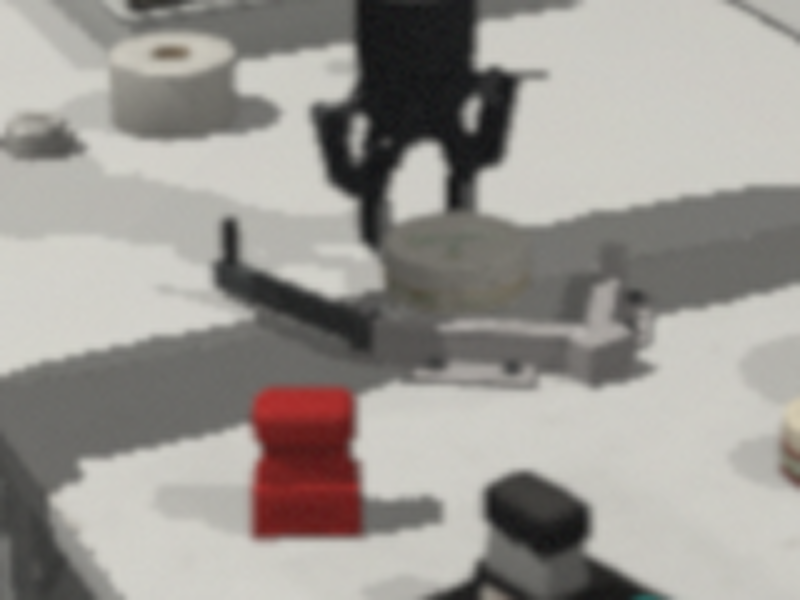

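View pics/t5.png

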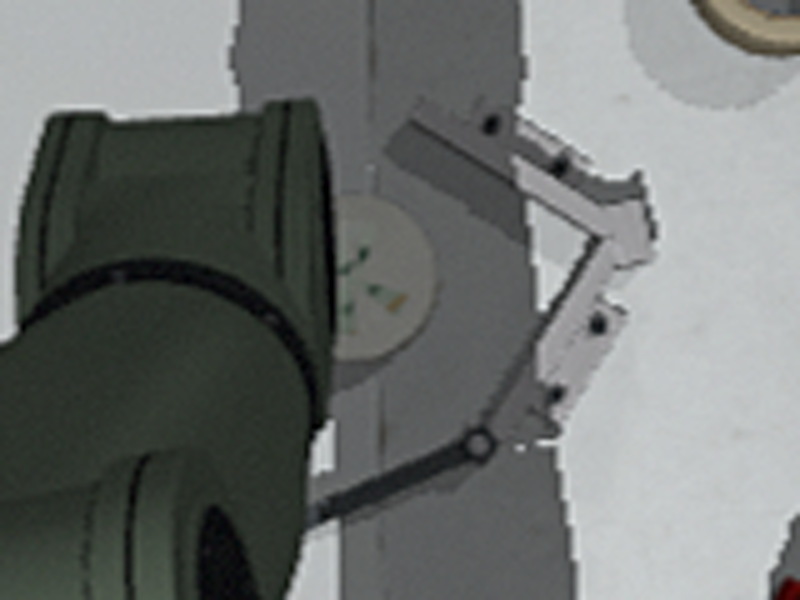

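apply_moves:
  steps:
    - {"translation": [0, 0, -0.2], "spin": 0}
    - {"translation": [0, 0, -0.4], "spin": 0}
    - {"translation": [0, 0, -0.6], "spin": 0}
    - {"translation": [0, 0, -0.8], "spin": 0}
    - {"translation": [0, 0, -1.0], "spin": 0}
    - {"translation": [0, 0, -1.2], "spin": 0}
    - {"translation": [0, 0, -1.4], "spin": 0}
    - {"translation": [0, 0, -1.6], "spin": 0}
    - {"translation": [0, 0, -1.75], "spin": 0}
    - {"translation": [0, 0, -1.85], "spin": 0}
    - {"translation": [0, 0, -1.95], "spin": 0}
    - {"translation": [0, 0, -2.05], "spin": 0}
    - {"translation": [0, 0, -2.1], "spin": 0}
    - {"translation": [0, 0, -2.15], "spin": 0}
    - {"translation": [0, 0, -2.2], "spin": 0}

```text
clock: 5.35
position: [0.6031, -0.0019, 0.0087]
ee_rot: [[0.997, -0.0, -0.082], [0.082, 0.0, 0.997], [-0.0, -1.0, 0.0]]
wrist_force: [-0.6, 0.4, 0.5]
finger_gap: 0.0497
```

```bash
python3 -c "
from pl import *
plan((.58,.19,.009,94.7))
f=cams.grab_frame('top');crop(f,230,170,390,290,5,'t6.png')"
```

```text
t 5.35 p [ 0.6031 -0.0019  0.0087] yaw 94.7 F [-0.6  0.4  0.5] gap 0.0497
[-0.24, -0.01, 6.44] spin 0.0 dist 193
```

View pics/t6.png

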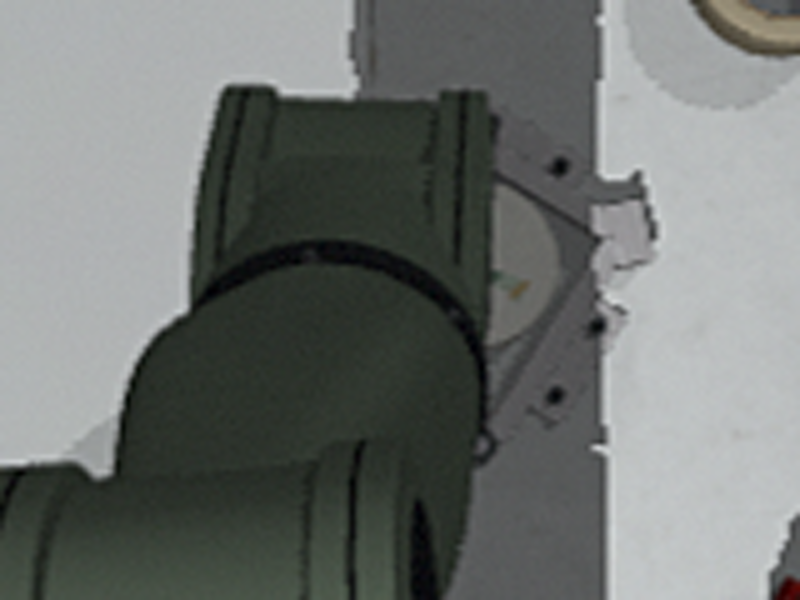

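apply_moves:
  steps:
    - {"translation": [0, 0, -0.04], "spin": 0}
    - {"translation": [0, 0, -0.08], "spin": 0}
    - {"translation": [0, 0, -0.12], "spin": 0}
    - {"translation": [0, 0, -0.16], "spin": 0}
    - {"translation": [0, 0, -0.16], "spin": 0}

```text
clock: 5.82
position: [0.6035, -0.007, 0.0087]
ee_rot: [[0.997, -0.0, -0.081], [0.081, -0.0, 0.997], [-0.0, -1.0, -0.0]]
wrist_force: [0.3, 0.8, -0.4]
finger_gap: 0.0499
```

apply_moves:
  steps:
    - {"translation": [0, 0, -0.03], "spin": 0}
    - {"translation": [0, 0, -0.06], "spin": 0}
    - {"translation": [0, 0, -0.06], "spin": 0}

```text
clock: 6.07
position: [0.6033, -0.0078, 0.0087]
ee_rot: [[0.997, -0.001, -0.082], [0.082, 0.001, 0.997], [-0.001, -1.0, 0.001]]
wrist_force: [-2.5, 4.5, 1.2]
finger_gap: 0.0499
```

apply_moves:
  steps:
    - {"translation": [-0.03, 0, -0.04], "spin": 0}
    - {"translation": [-0.03, 0, -0.08], "spin": 0}
    - {"translation": [-0.03, 0, -0.08], "spin": 0}

```text
clock: 6.32
position: [0.6025, -0.0092, 0.0086]
ee_rot: [[0.997, -0.001, -0.083], [0.083, 0.002, 0.997], [-0.001, -1.0, 0.002]]
wrist_force: [-2.9, 9.1, 1.9]
finger_gap: 0.0498
```

```bash
python3 -c "
from pl import *
plan((.6,.05,.009,94.7))
f=cams.grab_frame('side');crop(f,290,200,370,260,10,'s7.png')"
```

```text
t 6.32 p [ 0.6025 -0.0092  0.0086] yaw 94.8 F [-2.9  9.1  1.9] gap 0.0498
[0.08, -0.01, 1.97] spin 0.01 dist 59
```

View pics/s7.png

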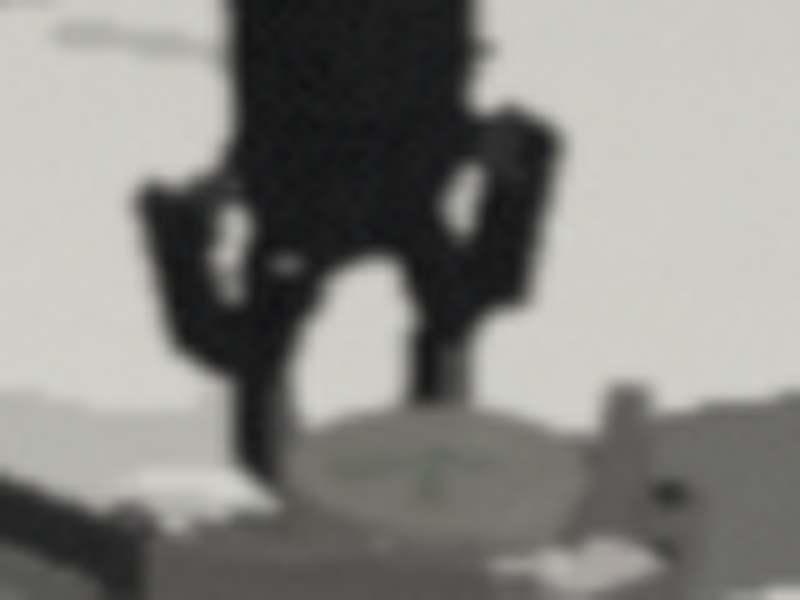

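apply_moves:
  steps:
    - {"translation": [0, 0, 0.3], "spin": 0}
    - {"translation": [0, 0, 0.9], "spin": 0}
    - {"translation": [0, 0, 1.8], "spin": 0}
    - {"translation": [0, -1.0, 2.0], "spin": 0}
    - {"translation": [0, -2.2, 2.0], "spin": 0}
    - {"translation": [0, -3.5, 2.0], "spin": 0}
    - {"translation": [0, -3.5, 2.0], "spin": 0}
  grip: 50

```text
clock: 6.95
position: [0.6006, 0.0492, 0.1202]
ee_rot: [[0.997, 0.009, -0.082], [0.082, 0.0, 0.997], [0.009, -1.0, -0.0]]
wrist_force: [1.3, 0.4, 1.2]
finger_gap: 0.0498
```

```bash
python3 -c "
from pl import *
plan((.435,.038,.115,111))"
```

```text
t 6.95 p [0.6006 0.0492 0.1202] yaw 94.7 F [1.3 0.4 1.2] gap 0.0498
[-5.53, 0.13, 0.08] spin -3.26 dist 166
```

apply_moves:
  steps:
    - {"translation": [-1.4, 0.1, 0.05], "spin": -1.0}
    - {"translation": [-2.8, 0.1, 0.1], "spin": -2.0}
    - {"translation": [-4.2, 0.1, 0.1], "spin": -3.0}
    - {"translation": [-5.53, 0.1, 0.1], "spin": -3.26}
    - {"translation": [-5.53, 0.1, 0.1], "spin": -3.26}
    - {"translation": [-5.53, 0.1, 0.1], "spin": -3.26}
  grip: 0

```text
clock: 7.45
position: [0.4307, 0.0381, 0.1111]
ee_rot: [[0.934, -0.001, -0.358], [0.358, -0.0, 0.934], [-0.001, -1.0, 0.0]]
wrist_force: [1.3, -0.2, 0.2]
finger_gap: -0.0001
```

```bash
python3 -c "
from pl import *
plan((.435,.038,.038,111))
f=cams.grab_frame('side');crop(f,270,190,390,280,6,'s8.png')
f=cams.grab_frame('top');crop(f,230,170,390,290,5,'t8.png')"
```

```text
t 7.45 p [0.4307 0.0381 0.1111] yaw 111.0 F [ 1.3 -0.2  0.2] gap -0.0001
[0.13, 2.44, -0.06] spin -0.0 dist 73
```

View pics/s8.png

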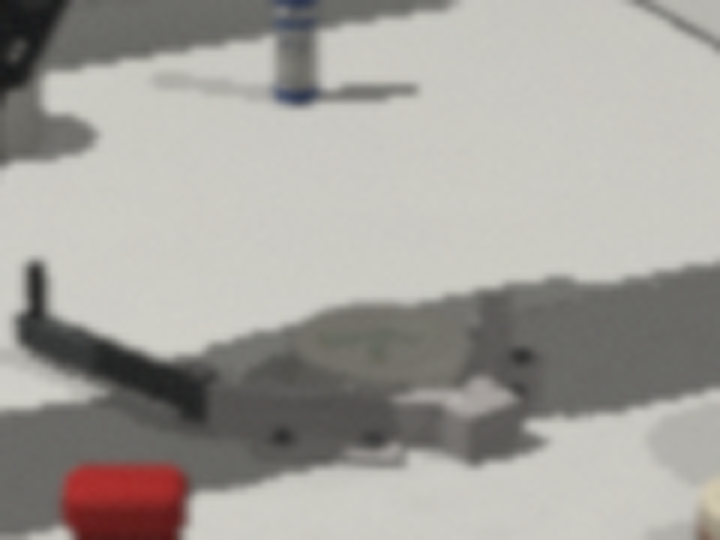

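View pics/t8.png

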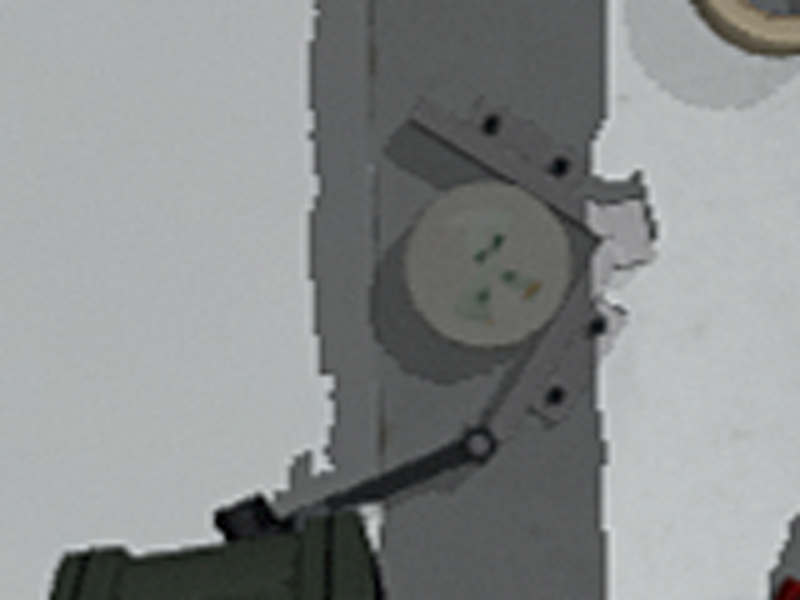

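apply_moves:
  steps:
    - {"translation": [0.0, 0.8, 0], "spin": 0}
    - {"translation": [0.0, 1.7, 0], "spin": 0}
    - {"translation": [0, 2.5, 0], "spin": 0}
    - {"translation": [0, 2.5, 0], "spin": 0}
    - {"translation": [0, 2.5, 0], "spin": 0}

```text
clock: 7.97
position: [0.4326, 0.0383, 0.0354]
ee_rot: [[0.934, -0.001, -0.358], [0.358, -0.0, 0.934], [-0.001, -1.0, 0.0]]
wrist_force: [0.2, -0.1, 0.4]
finger_gap: -0.0003
```

```bash
python3 - <<'E'
from pl import *
f=cams.grab_frame('side');crop(f,230,190,390,310,5,'s9.png')
s=r.observe();R=np.array(s["ee_rot"]);p=np.array(s["position"]);print(p)
c=lambda u,v,o=(230,170):((u+.5)/5-.5+o[0],(v+.5)/5-.5+o[1])
ft=cams.grab_frame('top');print("pot",plane(ft,[c(489,264)],.032))
h=np.array([.512,-.050])
for q,g in [(82,.021)]+[(a,.019) for a in range(77,-6,-5)]:
    a=np.radians(29.2+q);u=np.array([np.cos(a),np.sin(a)]);n=np.array([u[1],-u[0]])
    t=np.r_[h+.112*u-n*g,p[2]]
    y0=np.degrees(np.arctan2(R[1,2],R[0,2]))
    print(q,t.round(3),np.round(R.T@(t-p)/.03,2).tolist(),round((y0-(29.2+q))/5,2))
E
```

```text
[0.43295592 0.0382926  0.03627371]
pot [[ 0.60724047 -0.05832891  0.032     ]]
82 [0.452 0.047 0.036] [0.69, 0.0, 0.04] -0.05
77 [0.463 0.052 0.036] [1.09, 0.0, 0.08] 0.95
72 [0.472 0.056 0.036] [1.42, 0.0, 0.1] 1.95
67 [0.481 0.059 0.036] [1.75, 0.0, 0.08] 2.95
62 [0.491 0.062 0.036] [2.07, 0.0, 0.04] 3.95
57 [0.5   0.063 0.036] [2.4, 0.0, -0.04] 4.95
52 [0.51  0.064 0.036] [2.71, 0.0, -0.14] 5.95
47 [0.52  0.063 0.036] [3.02, 0.0, -0.26] 6.95
42 [0.53  0.062 0.036] [3.31, 0.0, -0.42] 7.95
37 [0.54  0.06  0.036] [3.59, 0.0, -0.59] 8.95
32 [0.549 0.057 0.036] [3.85, 0.0, -0.8] 9.95
27 [0.559 0.054 0.036] [4.09, 0.0, -1.02] 10.95
22 [0.567 0.049 0.036] [4.31, 0.0, -1.26] 11.95
17 [0.576 0.044 0.036] [4.51, 0.0, -1.53] 12.95
12 [0.584 0.038 0.036] [4.69, 0.0, -1.81] 13.95
7 [0.591 0.031 0.036] [4.84, 0.0, -2.1] 14.95
2 [0.598 0.024 0.036] [4.97, 0.0, -2.41] 15.95
-3 [0.604 0.016 0.036] [5.07, 0.0, -2.72] 16.95
```

View pics/s9.png

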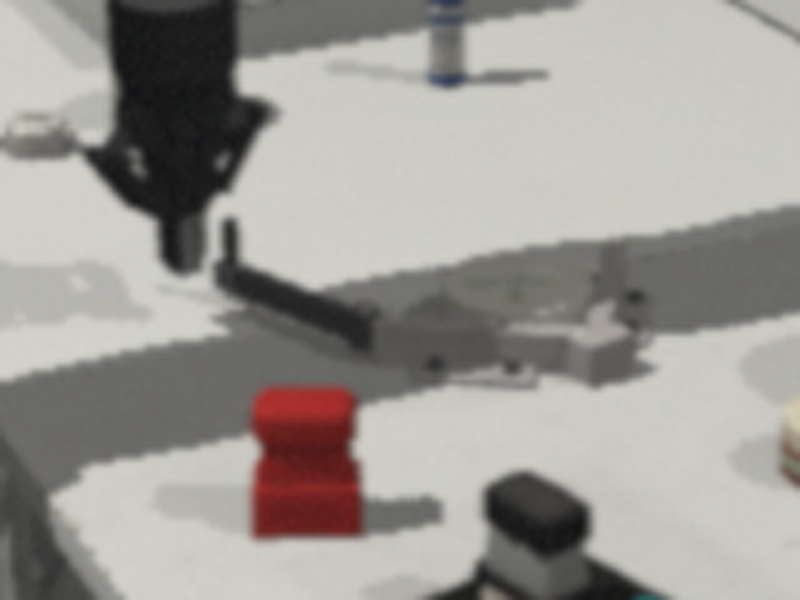

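apply_moves:
  steps:
    - {"translation": [0.4, 0, 0.04], "spin": 0}
    - {"translation": [0.75, 0, 0.06], "spin": 0}
    - {"translation": [1.09, 0, 0.08], "spin": 1}
    - {"translation": [1.42, 0, 0.1], "spin": 2}
    - {"translation": [1.75, 0, 0.08], "spin": 3}
    - {"translation": [2.07, 0, 0.04], "spin": 4}
    - {"translation": [2.4, 0, -0.04], "spin": 5}
    - {"translation": [2.71, 0, -0.14], "spin": 6}
    - {"translation": [3.02, 0, -0.26], "spin": 7}
    - {"translation": [3.31, 0, -0.42], "spin": 8}
    - {"translation": [3.59, 0, -0.59], "spin": 9}
    - {"translation": [3.85, 0, -0.8], "spin": 10}
    - {"translation": [4.09, 0, -1.02], "spin": 11}
    - {"translation": [4.31, 0, -1.26], "spin": 12}
    - {"translation": [4.51, 0, -1.53], "spin": 13}
    - {"translation": [4.69, 0, -1.81], "spin": 14}
    - {"translation": [4.69, 0, -1.81], "spin": 14}

```text
clock: 9.48
position: [0.5849, 0.0374, 0.0374]
ee_rot: [[0.652, 0.003, 0.758], [-0.758, 0.0, 0.652], [0.002, -1.0, 0.002]]
wrist_force: [-0.5, 0.2, 0.9]
finger_gap: 0.0001
```

```bash
python3 - <<'E'
from pl import *
f=cams.grab_frame('side');crop(f,230,190,390,310,5,'s10.png')
h=np.array([.512,-.050])
for q in (7,2,0,-3):
    a=np.radians(29.2+q);u=np.array([np.cos(a),np.sin(a)]);n=np.array([u[1],-u[0]])
    plan((*(h+.112*u-n*.02),.036,29.2+q))
E
```

```text
t 9.53 p [0.5839 0.038  0.0371] yaw 41.0 F [-0.4  0.2 -0.2] gap -0.0001
[0.29, 0.04, 0.04] spin 0.97 dist 9
t 9.53 p [0.5839 0.038  0.0371] yaw 41.0 F [-0.4  0.2 -0.2] gap -0.0001
[0.62, 0.04, 0.06] spin 1.97 dist 19
t 9.53 p [0.5839 0.038  0.0371] yaw 41.0 F [-0.4  0.2 -0.2] gap -0.0001
[0.75, 0.04, 0.06] spin 2.37 dist 23
t 9.53 p [0.5839 0.038  0.0371] yaw 41.0 F [-0.4  0.2 -0.2] gap -0.0001
[0.95, 0.04, 0.05] spin 2.97 dist 29
```

View pics/s10.png

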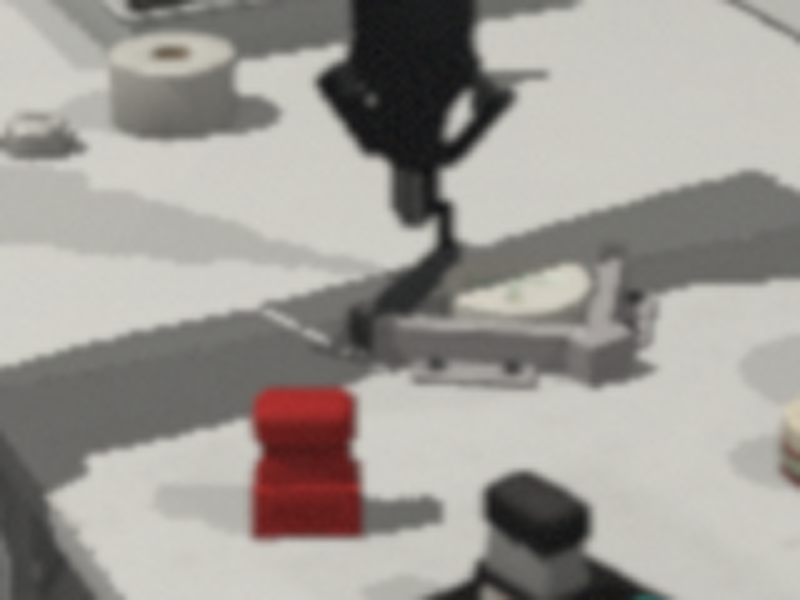

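Gate swung nearly shut. Finish slowly, watching the force.

apply_moves:
  steps:
    - {"translation": [0.15, 0, 0.03], "spin": 0.5}
    - {"translation": [0.3, 0, 0.04], "spin": 1.0}
    - {"translation": [0.42, 0, 0.05], "spin": 1.4}
    - {"translation": [0.54, 0, 0.06], "spin": 1.75}
    - {"translation": [0.62, 0, 0.06], "spin": 2.0}
    - {"translation": [0.62, 0, 0.06], "spin": 2.0}

```text
clock: 10.03
position: [0.5969, 0.0249, 0.0359]
ee_rot: [[0.514, 0.0, 0.858], [-0.858, -0.0, 0.514], [0.0, -1.0, 0.0]]
wrist_force: [0.5, -0.6, 0.8]
finger_gap: 0.0003
```

apply_moves:
  steps:
    - {"translation": [0.05, 0, 0], "spin": 0.2}
    - {"translation": [0.1, 0, 0], "spin": 0.4}
    - {"translation": [0.1, 0, 0], "spin": 0.4}

```text
clock: 10.28
position: [0.5984, 0.0224, 0.0357]
ee_rot: [[0.484, -0.0, 0.875], [-0.875, -0.0, 0.484], [0.0, -1.0, -0.0]]
wrist_force: [-0.4, -0.1, 0.2]
finger_gap: 0.0001
```

apply_moves:
  steps:
    - {"translation": [0.05, 0, 0], "spin": 0}
    - {"translation": [0.1, 0, 0], "spin": 0}
    - {"translation": [0.1, 0, 0], "spin": 0}

```text
clock: 10.53
position: [0.5996, 0.0203, 0.0356]
ee_rot: [[0.485, -0.001, 0.874], [-0.874, 0.001, 0.485], [-0.001, -1.0, -0.0]]
wrist_force: [-2.1, 3.4, 1.5]
finger_gap: 0.0002
```

apply_moves:
  steps:
    - {"translation": [0.05, 0, 0], "spin": 0}
    - {"translation": [0.1, 0, 0], "spin": 0}
    - {"translation": [0.1, 0, 0], "spin": 0}

```text
clock: 10.78
position: [0.6, 0.0197, 0.0354]
ee_rot: [[0.486, -0.003, 0.874], [-0.874, 0.004, 0.486], [-0.005, -1.0, -0.001]]
wrist_force: [-8.7, 13.9, 8.2]
finger_gap: 0.0003
```

apply_moves:
  steps:
    - {"translation": [-0.4, 0, 0], "spin": 0}
    - {"translation": [-1.0, 0, 0], "spin": 0}
    - {"translation": [-1.2, -1.0, 0], "spin": 0}
    - {"translation": [-1.2, -2.2, 0], "spin": 0}
    - {"translation": [-1.2, -3.4, 0], "spin": 0}
    - {"translation": [-1.2, -4.2, 0], "spin": 0}
    - {"translation": [-1.2, -4.2, 0], "spin": 0}
  grip: 0

```text
clock: 11.37
position: [0.5854, 0.0486, 0.1664]
ee_rot: [[0.485, 0.007, 0.875], [-0.875, -0.0, 0.485], [0.003, -1.0, 0.006]]
wrist_force: [-0.0, 0.0, -0.5]
finger_gap: 0.0005
```

```bash
python3 - <<'E'
from pl import *
plan((.45,-.2,.16,104.5))
f=cams.grab_frame('top');x0,y0,x1,y1=405,235,475,310
c=f["color"][y0:y1,x0:x1,::-1].astype(float);c=np.clip((c/255)**.5*400-60,0,255).astype(np.uint8)
cv2.imwrite("pics/st.png",cv2.resize(c,None,fx=8,fy=8,interpolation=cv2.INTER_CUBIC))
f=cams.grab_frame('side');x0,y0,x1,y1=300,275,380,335
c=f["color"][y0:y1,x0:x1,::-1].astype(float);c=np.clip((c/255)**.5*400-60,0,255).astype(np.uint8)
cv2.imwrite("pics/ss.png",cv2.resize(c,None,fx=10,fy=10,interpolation=cv2.INTER_CUBIC))
E
```

```text
t 11.37 p [0.5854 0.0486 0.1664] yaw 29.0 F [-0.   0.  -0.5] gap 0.0005
[5.06, 0.18, -7.97] spin -15.1 dist 283
```

View pics/st.png

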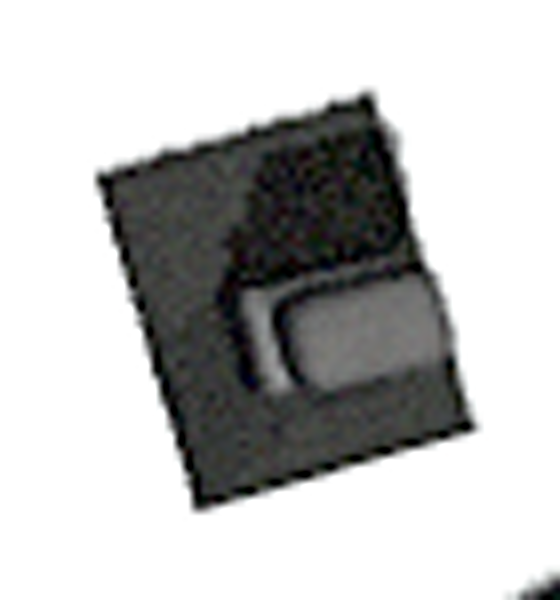

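View pics/ss.png

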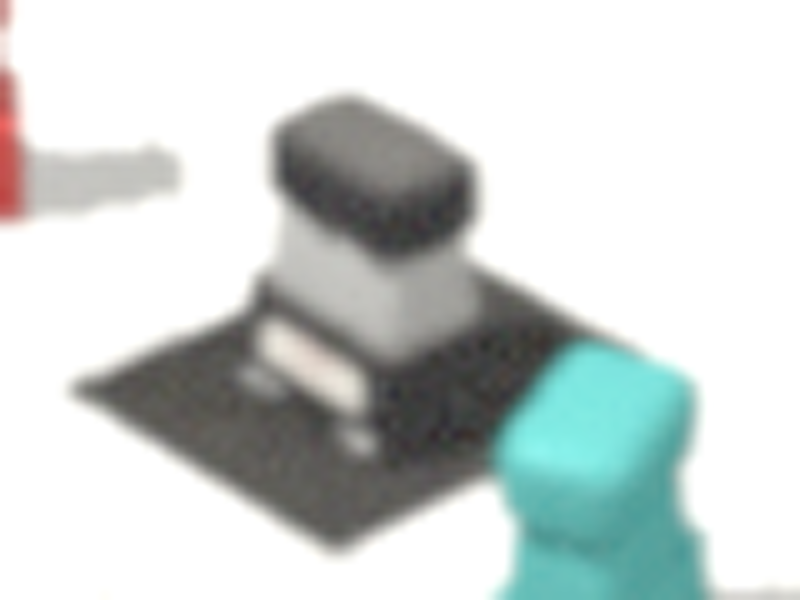

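```bash
python3 - <<'E'
from pl import *
f=cams.grab_frame('top');a=plane(f,[(450.8,276.1)],.078);print("top",a)
T=plane(f,np.array([(283,300),(430,272),(452,350),(310,395)])/8-.44+[405,235],.078)[:,:2];print(T, np.linalg.norm(T[0]-T[1]),np.linalg.norm(T[1]-T[2]))
for i,j in((0,1),(3,2),(0,3),(1,2)): print(np.degrees(np.arctan2(*(T[j]-T[i])[::-1])))
ft=f
f=cams.grab_frame('side');print("side",plane(f,[(337,289.5)],.078))
crop(ft,230,170,390,290,5,'t11.png');crop(f,270,200,370,275,7,'s11.png')
# mat corners in side
m=plane(f,np.array([(70,388),(340,552)])/10-.45+[300,275],.004);print(m)
E
```

```text
top [[ 0.45977088 -0.36657033  0.078     ]]
[[ 0.47062748 -0.33956716]
 [ 0.47831814 -0.38626975]
 [ 0.4535747  -0.39219592]
 [ 0.44050396 -0.34691518]] 0.047331569928642556 0.025443217372813336
-80.64885379214871
-73.89868915552795
-166.29156963813222
-166.53109184399986
side [[ 0.45505008 -0.37979766  0.078     ]]
[[ 0.39525638 -0.33473534  0.004     ]
 [ 0.4211284  -0.42948092  0.004     ]]
```

View pics/s11.png

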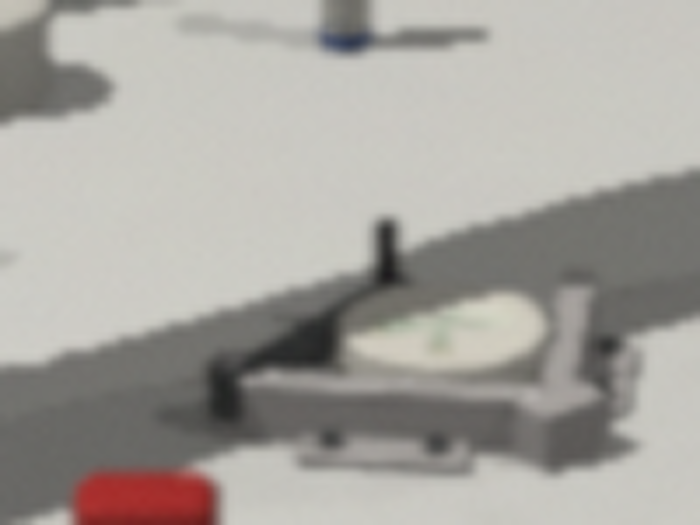

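View pics/t11.png

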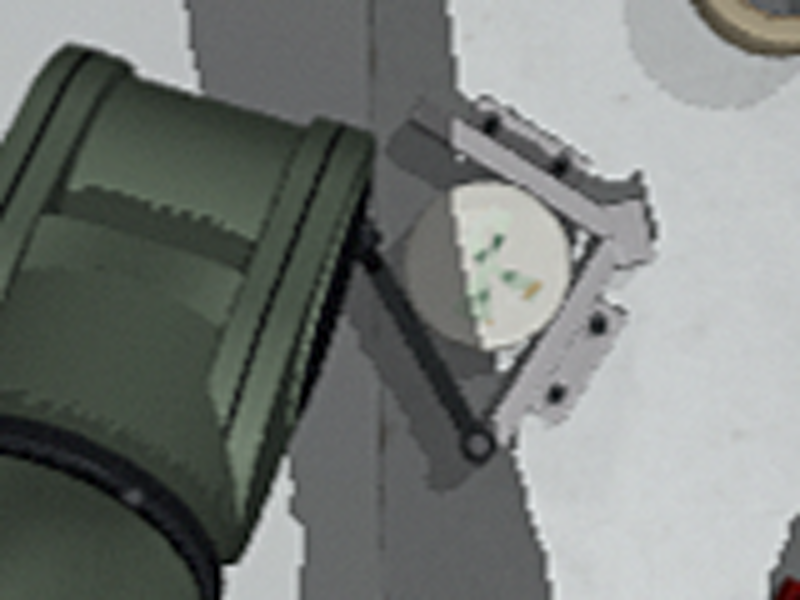

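```bash
python3 - <<'E'
from pl import *
f=cams.grab_frame('side')
q=proj(f,[(.433,.0383,.0363),(.5839,.038,.0371)]);print(((q-[230,190]+.5)*5-.5))
V=f["view"];ft=cams.grab_frame('top')
for n,g in(("side",f),("top",ft)):
    W=np.array(g["view"]);print(n,"cam",-W[:3,:3].T@W[:3,3])
# triangulate stamp head center, mat corners
def tri(pt,ps):
    o1,d1=ray(ft,[pt]);o2,d2=ray(f,[ps]);A=np.c_[d1[0],-d2[0]];s=np.linalg.lstsq(A,o2-o1,rcond=None)[0];a=o1+s[0]*d1[0];b=o2+s[1]*d2[0];return ((a+b)/2).round(4),1e3*np.linalg.norm(a-b)
print("head",tri((450.8,276.1),(337,289.5)))
c=lambda u,v,o=(370,230):((u+.5)/5-.5+o[0],(v+.5)/5-.5+o[1])
print("matSW",tri(c(298,344),(306.55,313.35)),"matSE",tri(c(472,293),(333.55,329.75)))
E
```

```text
[[181.91656226 264.58353551]
 [412.25033527 218.98503337]]
side cam [-0.09922388 -1.44889132  0.73873395]
top cam [ 0.52615573 -0.04871158  1.19740329]
head (array([ 0.46  , -0.3688,  0.0713]), np.float64(1.3763388380259014))
matSW (array([ 3.972e-01, -3.285e-01,  1.000e-04]), np.float64(1.447418922278122)) matSE (array([ 0.4228, -0.4235, -0.    ]), np.float64(2.4398060829321633))
```

```bash
python3 -c "
from pl import *
plan((.4595,-.369,.13,104.5))"
```

```text
t 11.67 p [0.5834 0.0487 0.1607] yaw 29.0 F [0.1 0.2 0.3] gap -0.0
[10.18, 1.04, -10.36] spin -15.1 dist 437
```

apply_moves:
  steps:
    - {"translation": [10.18, 1.0, -10.36], "spin": -15.1}
    - {"translation": [10.18, 1.0, -10.36], "spin": -15.1}
    - {"translation": [10.18, 1.0, -10.36], "spin": -15.1}
    - {"translation": [10.18, 1.0, -10.36], "spin": -15.1}
    - {"translation": [10.18, 1.0, -10.36], "spin": -15.1}
    - {"translation": [10.18, 1.0, -10.36], "spin": -15.1}
    - {"translation": [10.18, 1.0, -10.36], "spin": -15.1}
    - {"translation": [10.18, 1.0, -10.36], "spin": -15.1}
    - {"translation": [10.18, 1.0, -10.36], "spin": -15.1}
    - {"translation": [10.18, 1.0, -10.36], "spin": -15.1}
    - {"translation": [10.18, 1.0, -10.36], "spin": -15.1}
    - {"translation": [10.18, 1.0, -10.36], "spin": -15.1}
    - {"translation": [10.18, 1.0, -10.36], "spin": -15.1}
    - {"translation": [10.18, 1.0, -10.36], "spin": -15.1}
    - {"translation": [10.18, 1.0, -10.36], "spin": -15.1}
  grip: 60

```text
clock: 12.92
position: [0.4605, -0.3678, 0.1315]
ee_rot: [[0.968, -0.0, -0.251], [0.251, 0.001, 0.968], [0.0, -1.0, 0.001]]
wrist_force: [-0.4, 0.8, 0.4]
finger_gap: 0.06
```

```bash
python3 -c "
from pl import *
plan((.4595,-.369,.046,104.5))
f=cams.grab_frame('side');x0,y0,x1,y1=290,225,390,335
c=f['color'][y0:y1,x0:x1,::-1].astype(float);c=np.clip((c/255)**.5*400-60,0,255).astype(np.uint8)
cv2.imwrite('pics/ss2.png',cv2.resize(c,None,fx=5,fy=5,interpolation=cv2.INTER_CUBIC))
f=cams.grab_frame('top');crop(f,230,170,510,330,2.8,'t12.png')
print(r.observe()['joint_pos'])"
```

```text
t 12.92 p [ 0.4605 -0.3678  0.1315] yaw 104.5 F [-0.4  0.8  0.4] gap 0.06
[-0.04, 2.85, -0.03] spin 0.01 dist 86
[ 0.61866967  0.85498626  0.00284313  1.54633527 -0.00336321  0.74042141
  0.87696333]
```

View pics/ss2.png

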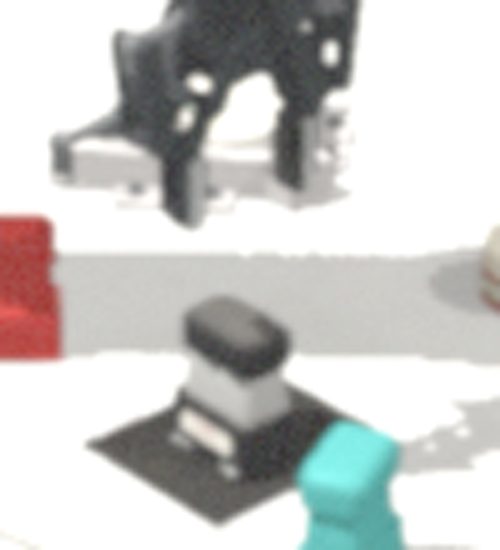

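View pics/t12.png

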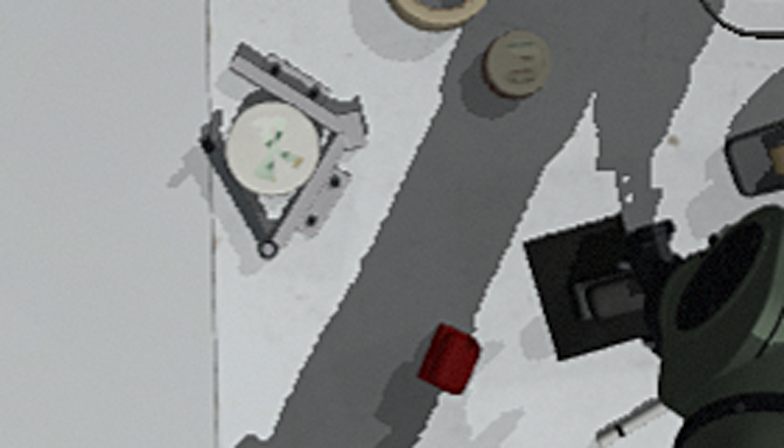

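```bash
python3 -c "
from pl import *
f=cams.grab_frame('side')
P=np.array(r.observe()['position'])
for z in (.1315,.125,.078): print(z,((proj(f,[(P[0],P[1],z)])-[290,225]+.5)*5-.5).round(1))
for d in ((.01,0),(0,.01)): print(d,((proj(f,[(P[0]+d[0],P[1]+d[1],.078)])-[290,225]+.5)*5-.5).round(1))
X=np.array(r.observe()['ee_rot'])[:,0]
for sg in(1,-1): print('finger',((proj(f,[P+X*sg*.0375])-[290,225]+.5)*5-.5).round(1))
"
```

```text
0.1315 [[236.7 211.1]]
0.125 [[236.6 223.5]]
0.078 [[235.9 311.6]]
(0.01, 0) [[254.5 307.1]]
(0, 0.01) [[226.4 302.6]]
finger [[295.4 187.6]]
finger [[176.  234.4]]
```

```bash
python3 -c "
from pl import *
plan((.4575,-.375,.09,104.5));plan((.4575,-.375,.047,104.5))"
```

```text
t 13.07 p [ 0.4604 -0.3682  0.1318] yaw 104.5 F [ 0.5 -0.6  0.8] gap 0.0603
[-0.15, 1.39, -0.19] spin 0.01 dist 42
t 13.07 p [ 0.4604 -0.3682  0.1318] yaw 104.5 F [ 0.5 -0.6  0.8] gap 0.0603
[-0.15, 2.83, -0.19] spin 0.01 dist 85
```

apply_moves:
  steps:
    - {"translation": [-0.15, 0.3, -0.19], "spin": 0}
    - {"translation": [-0.15, 0.8, -0.19], "spin": 0}
    - {"translation": [-0.15, 1.3, -0.19], "spin": 0}
    - {"translation": [-0.15, 1.7, -0.19], "spin": 0}
    - {"translation": [-0.15, 2.1, -0.19], "spin": 0}
    - {"translation": [-0.15, 2.5, -0.19], "spin": 0}
    - {"translation": [-0.15, 2.83, -0.19], "spin": 0}
    - {"translation": [-0.15, 2.83, -0.19], "spin": 0}
    - {"translation": [-0.15, 2.83, -0.19], "spin": 0}
  grip: 65

```text
clock: 13.82
position: [0.4569, -0.3756, 0.0466]
ee_rot: [[0.968, -0.0, -0.25], [0.25, 0.0, 0.968], [-0.0, -1.0, 0.0]]
wrist_force: [-0.4, -0.3, 0.3]
finger_gap: 0.0648
```

```bash
python3 -c "
from pl import *
plan((.4575,-.375,.047,104.5))
f=cams.grab_frame('side');x0,y0,x1,y1=300,245,380,335
c=f['color'][y0:y1,x0:x1,::-1].astype(float);c=np.clip((c/255)**.5*400-60,0,255).astype(np.uint8)
cv2.imwrite('pics/ss3.png',cv2.resize(c,None,fx=6,fy=6,interpolation=cv2.INTER_CUBIC))"
```

```text
t 13.82 p [ 0.4569 -0.3756  0.0466] yaw 104.5 F [-0.4 -0.3  0.3] gap 0.0648
[0.02, -0.01, 0.01] spin -0.0 dist 1
```

View pics/ss3.png

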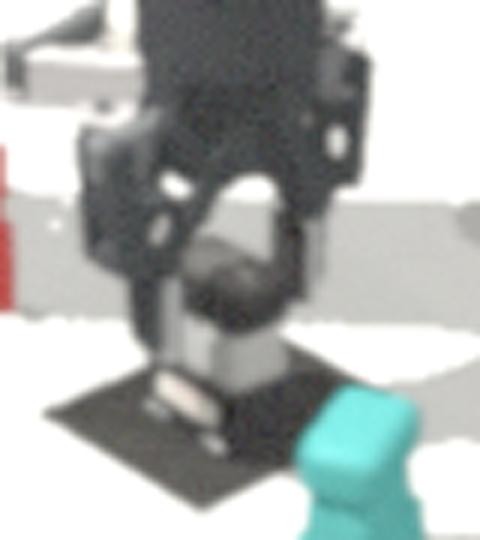

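apply_moves:
  steps:
    - {"translation": [0, 0, 0], "spin": 0}
    - {"translation": [0, 0, 0], "spin": 0}
    - {"translation": [0, 0, 0], "spin": 0}
    - {"translation": [0, 0, 0], "spin": 0}
    - {"translation": [0, 0, 0], "spin": 0}
    - {"translation": [0, 0, 0], "spin": 0}
    - {"translation": [0, 0, 0], "spin": 0}
    - {"translation": [0, 0, 0], "spin": 0}
  grip: 20
  squeeze: 40

```text
clock: 14.53
position: [0.4573, -0.3759, 0.0475]
ee_rot: [[0.968, 0.001, -0.25], [0.25, -0.001, 0.968], [0.001, -1.0, -0.001]]
wrist_force: [-0.8, 0.0, 6.1]
finger_gap: 0.0332
```

```bash
python3 -c "
from pl import *
plan((.4575,-.375,.047,104.5))
f=cams.grab_frame('side');x0,y0,x1,y1=300,245,380,335
c=f['color'][y0:y1,x0:x1,::-1].astype(float);c=np.clip((c/255)**.5*400-60,0,255).astype(np.uint8)
cv2.imwrite('pics/ss4.png',cv2.resize(c,None,fx=6,fy=6,interpolation=cv2.INTER_CUBIC))"
```

```text
t 14.53 p [ 0.4573 -0.3759  0.0475] yaw 104.5 F [-0.8  0.   6.1] gap 0.0332
[0.01, 0.02, 0.03] spin -0.0 dist 1
```

View pics/ss4.png

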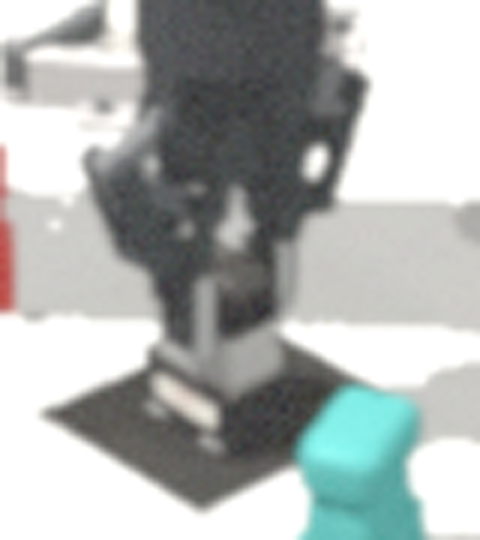

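apply_moves:
  steps:
    - {"translation": [0, -0.3, 0], "spin": 0}
    - {"translation": [0, -0.9, 0], "spin": 0}
    - {"translation": [0, -1.8, 0], "spin": 0}
    - {"translation": [0, -2.7, 0], "spin": 0}
    - {"translation": [0, -3.3, 0], "spin": 0}
    - {"translation": [0, -3.3, 0], "spin": 0}
    - {"translation": [0, -3.3, 0], "spin": 0}

```text
clock: 15.17
position: [0.4572, -0.3758, 0.147]
ee_rot: [[0.968, 0.001, -0.25], [0.25, -0.001, 0.968], [0.001, -1.0, -0.001]]
wrist_force: [0.3, 0.2, -1.9]
finger_gap: 0.0328
```

```bash
python3 -c "
from pl import *
plan((.607,-.058,.145,104.5))
f=cams.grab_frame('side');x0,y0,x1,y1=300,205,380,325
c=f['color'][y0:y1,x0:x1,::-1].astype(float);c=np.clip((c/255)**.5*400-60,0,255).astype(np.uint8)
cv2.imwrite('pics/ss5.png',cv2.resize(c,None,fx=5,fy=5,interpolation=cv2.INTER_CUBIC))"
```

```text
t 15.17 p [ 0.4572 -0.3758  0.147 ] yaw 104.5 F [ 0.3  0.2 -1.9] gap 0.0328
[7.48, 0.06, 9.01] spin -0.0 dist 351
```

View pics/ss5.png

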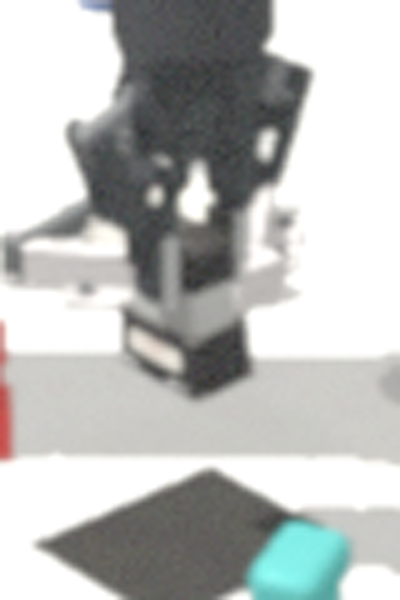

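```bash
python3 - <<'E'
from pl import *
f=cams.grab_frame('side');s=r.observe();p=s['position']
x0,y0,x1,y1=315,255,355,295
c=f['color'][y0:y1,x0:x1,::-1].astype(float);c=np.clip((c/255)**.5*450-60,0,255).astype(np.uint8)
cv2.imwrite('pics/ss6.png',cv2.resize(c,None,fx=15,fy=15,interpolation=cv2.INTER_CUBIC))
z=p[2]-.0435
B=plane(f,np.array([(195,396),(126,352),(252,371)])/5-.4+[300,205],z);print(B)
ex=np.array([.968,.25]);ey=np.array([-.25,.968])
for b,(a,e) in zip(B,((1,1),(1,-1),(-1,1))): 
    cc=b[:2]+a*.019*ex+e*.029*ey;print(cc,"rel x,y own mm",1e3*(cc-p[:2])@ex,1e3*(cc-p[:2])@ey)
im=cv2.imread('pics/ss6.png')
for e in (0,.01,-.01):
    q=[(*(p[:2]+sx*.019*ex+(sy*.029+e)*ey),z) for sx,sy in((-1,1),(-1,-1),(1,-1))]
    print(e,((proj(f,q)-[x0,y0]+.5)*15-.5).round().tolist())
E
```

```text
[[ 0.45089775 -0.39564121  0.10186528]
 [ 0.4417409  -0.34153181  0.10186528]
 [ 0.4864515  -0.38541714  0.10186528]]
[ 0.46203975 -0.36281921] rel x,y own mm 8.294841568693954 10.81743462733408
[ 0.4673829  -0.36485381] rel x,y own mm 12.958359335085074 7.512152828734406
[ 0.4608095  -0.36209514] rel x,y own mm 7.284973125882059 11.825900105966454
0 [[123.0, 348.0], [368.0, 481.0], [549.0, 405.0]]
0.01 [[82.0, 326.0], [324.0, 458.0], [506.0, 382.0]]
-0.01 [[164.0, 371.0], [411.0, 505.0], [593.0, 428.0]]
```

View pics/ss6.png

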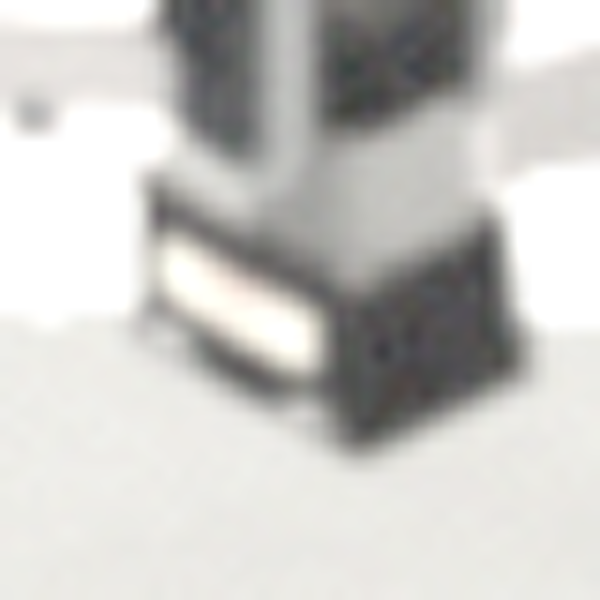

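```bash
python3 -c "
from pl import *
plan((.6075,-.059,.15,104.5))"
```

```text
t 15.27 p [ 0.4567 -0.3754  0.1454] yaw 104.5 F [ 0.1  0.2 -0.9] gap 0.0331
[7.5, -0.15, 8.95] spin -0.0 dist 350
```

apply_moves:
  steps:
    - {"translation": [0.3, -0.1, 0.36], "spin": 0}
    - {"translation": [1.0, -0.15, 1.2], "spin": 0}
    - {"translation": [1.8, -0.15, 2.15], "spin": 0}
    - {"translation": [2.6, -0.15, 3.1], "spin": 0}
    - {"translation": [3.4, -0.15, 4.05], "spin": 0}
    - {"translation": [4.2, -0.15, 5.0], "spin": 0}
    - {"translation": [5.0, -0.15, 5.97], "spin": 0}
    - {"translation": [5.8, -0.15, 6.92], "spin": 0}
    - {"translation": [6.5, -0.15, 7.75], "spin": 0}
    - {"translation": [7.1, -0.15, 8.45], "spin": 0}
    - {"translation": [7.5, -0.15, 8.95], "spin": 0}
    - {"translation": [7.5, -0.15, 8.95], "spin": 0}
    - {"translation": [7.5, -0.15, 8.95], "spin": 0}

```text
clock: 16.35
position: [0.6074, -0.0585, 0.1493]
ee_rot: [[0.968, -0.002, -0.252], [0.252, -0.0, 0.968], [-0.002, -1.0, 0.0]]
wrist_force: [-0.7, -0.8, -1.6]
finger_gap: 0.0331
```

```bash
python3 -c "
from pl import *
plan((.6075,-.059,.086,104.5))"
```

```text
t 16.35 p [ 0.6074 -0.0585  0.1493] yaw 104.6 F [-0.7 -0.8 -1.6] gap 0.0331
[0.0, 2.11, -0.02] spin 0.02 dist 63
```

apply_moves:
  steps:
    - {"translation": [0, 0.4, -0.02], "spin": 0}
    - {"translation": [0, 1.0, -0.02], "spin": 0}
    - {"translation": [0, 1.6, -0.02], "spin": 0}
    - {"translation": [0, 2.0, -0.02], "spin": 0}
    - {"translation": [0, 2.1, -0.02], "spin": 0}
    - {"translation": [0, 2.1, -0.02], "spin": 0}

```text
clock: 16.85
position: [0.6073, -0.0606, 0.0866]
ee_rot: [[0.968, -0.002, -0.25], [0.25, -0.0, 0.968], [-0.002, -1.0, 0.0]]
wrist_force: [-0.6, 0.4, -1.2]
finger_gap: 0.0327
```

```bash
python3 -c "
from pl import *
plan((.6075,-.059,.0755,104.5))
f=cams.grab_frame('side');x0,y0,x1,y1=290,195,370,255
c=f['color'][y0:y1,x0:x1,::-1].astype(float);c=np.clip((c/255)**.5*430-80,0,255).astype(np.uint8)
im=cv2.resize(c,None,fx=10,fy=10,interpolation=cv2.INTER_CUBIC);cv2.imwrite('pics/pr1.png',im)
p=r.observe()['position']
from ov import circ
for z in (.032,): 
  for C in ((.607,-.058),): 
    q=(proj(f,circ(C,.045,z))-[x0,y0]+.5)*10-.5
    print(q.min(0),q.max(0))
print((proj(f,[(p[0],p[1],p[2]-.0435)])-[x0,y0]+.5)*10)
"
```

```text
t 16.85 p [ 0.6073 -0.0606  0.0866] yaw 104.5 F [-0.6  0.4 -1.2] gap 0.0327
[0.02, 0.37, 0.05] spin -0.01 dist 11
[280.94008404 444.08989376] [585.52291056 569.8457708 ]
[[439.95680401 471.33576815]]
```

View pics/pr1.png

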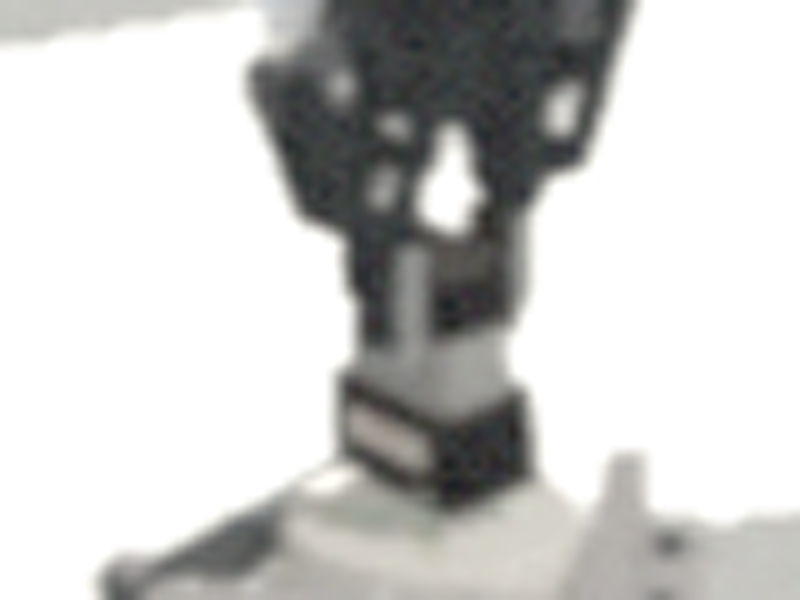

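apply_moves:
  steps:
    - {"translation": [0, 0.1, 0.04], "spin": 0}
    - {"translation": [0, 0.2, 0.08], "spin": 0}
    - {"translation": [0, 0.3, 0.08], "spin": 0}
    - {"translation": [0, 0.34, 0.08], "spin": 0}
    - {"translation": [0, 0.34, 0.08], "spin": 0}

```text
clock: 17.32
position: [0.6072, -0.0577, 0.0769]
ee_rot: [[0.968, -0.0, -0.25], [0.25, -0.0, 0.968], [-0.0, -1.0, -0.0]]
wrist_force: [-0.7, 0.8, -0.8]
finger_gap: 0.0328
```

apply_moves:
  steps:
    - {"translation": [0, 0.04, 0], "spin": 0}
    - {"translation": [0, 0.08, 0], "spin": 0}
    - {"translation": [0, 0.08, 0], "spin": 0}

```text
clock: 17.57
position: [0.608, -0.0576, 0.0756]
ee_rot: [[0.968, 0.002, -0.25], [0.25, -0.0, 0.968], [0.002, -1.0, -0.001]]
wrist_force: [-0.4, 0.9, 10.4]
finger_gap: 0.0331
```

apply_moves:
  steps:
    - {"translation": [0, 0.03, 0], "spin": 0}
    - {"translation": [0, 0.03, 0], "spin": 0}
    - {"translation": [0, 0.03, 0], "spin": 0}
    - {"translation": [0, 0.03, 0], "spin": 0}

```text
clock: 17.9
position: [0.6084, -0.0576, 0.0753]
ee_rot: [[0.968, 0.003, -0.25], [0.25, -0.0, 0.968], [0.003, -1.0, -0.001]]
wrist_force: [0.2, 1.9, 20.1]
finger_gap: 0.0326
```

```bash
python3 -c "
from pl import *
plan((.6075,-.058,.15,104.5))
f=cams.grab_frame('side');x0,y0,x1,y1=290,195,370,255
c=f['color'][y0:y1,x0:x1,::-1].astype(float);c=np.clip((c/255)**.5*430-80,0,255).astype(np.uint8)
im=cv2.resize(c,None,fx=10,fy=10,interpolation=cv2.INTER_CUBIC);cv2.imwrite('pics/pr2.png',im)
"
```

```text
t 17.9 p [ 0.6084 -0.0576  0.0753] yaw 104.5 F [ 0.2  1.9 20.1] gap 0.0326
[-0.03, -2.49, -0.01] spin -0.0 dist 75
```

View pics/pr2.png

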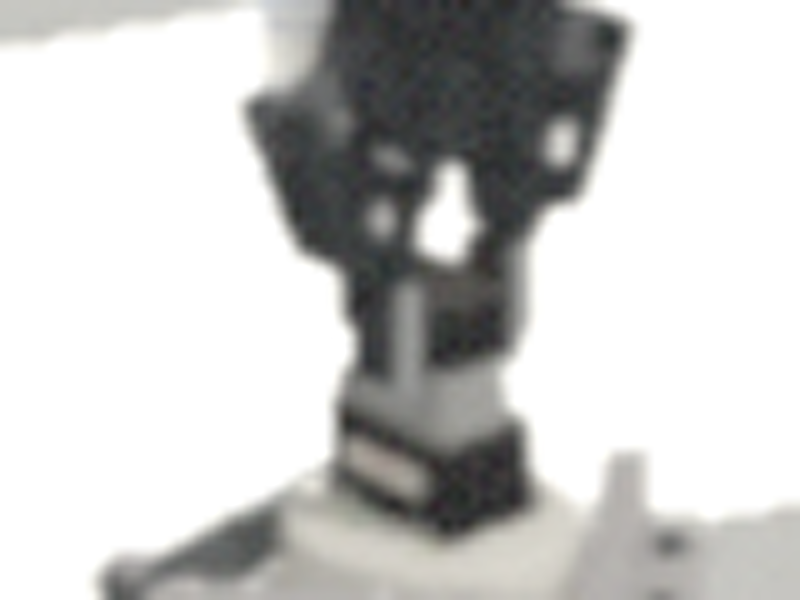

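apply_moves:
  steps:
    - {"translation": [0, -0.1, 0], "spin": 0}
    - {"translation": [0, -0.4, 0], "spin": 0}
    - {"translation": [0, -1.2, 0], "spin": 0}
    - {"translation": [0, -2.0, 0], "spin": 0}
    - {"translation": [0, -2.5, 0], "spin": 0}
    - {"translation": [0, -2.5, 0], "spin": 0}

```text
clock: 18.45
position: [0.6084, -0.0579, 0.1523]
ee_rot: [[0.968, 0.004, -0.25], [0.25, -0.0, 0.968], [0.004, -1.0, -0.002]]
wrist_force: [0.4, 0.2, -1.7]
finger_gap: 0.0327
```

```bash
python3 -c "
from pl import *
plan((.461,-.371,.147,104.5))"
```

```text
t 18.45 p [ 0.6084 -0.0579  0.1523] yaw 104.5 F [ 0.4  0.2 -1.7] gap 0.0327
[-7.37, 0.16, -8.88] spin -0.0 dist 346
```

apply_moves:
  steps:
    - {"translation": [-0.3, 0.0, -0.36], "spin": 0}
    - {"translation": [-1.0, 0.1, -1.2], "spin": 0}
    - {"translation": [-1.8, 0.1, -2.17], "spin": 0}
    - {"translation": [-2.6, 0.1, -3.13], "spin": 0}
    - {"translation": [-3.4, 0.1, -4.1], "spin": 0}
    - {"translation": [-4.2, 0.1, -5.06], "spin": 0}
    - {"translation": [-5.0, 0.1, -6.02], "spin": 0}
    - {"translation": [-5.8, 0.1, -6.99], "spin": 0}
    - {"translation": [-6.5, 0.1, -7.83], "spin": 0}
    - {"translation": [-7.1, 0.1, -8.55], "spin": 0}
    - {"translation": [-7.37, 0.1, -8.88], "spin": 0}
    - {"translation": [-7.37, 0.1, -8.88], "spin": 0}
    - {"translation": [-7.37, 0.1, -8.88], "spin": 0}

```text
clock: 19.53
position: [0.4592, -0.371, 0.1453]
ee_rot: [[0.968, -0.001, -0.249], [0.249, 0.001, 0.968], [-0.001, -1.0, 0.001]]
wrist_force: [0.3, 0.9, -1.5]
finger_gap: 0.0329
```

```bash
python3 -c "
from pl import *
plan((.461,-.371,.0475,104.5))
f=cams.grab_frame('side');crop(f,290,195,390,335,4,'rt.png')"
```

```text
t 19.53 p [ 0.4592 -0.371   0.1453] yaw 104.4 F [ 0.3  0.9 -1.5] gap 0.0329
[0.06, 3.26, -0.02] spin -0.01 dist 98
```

View pics/rt.png

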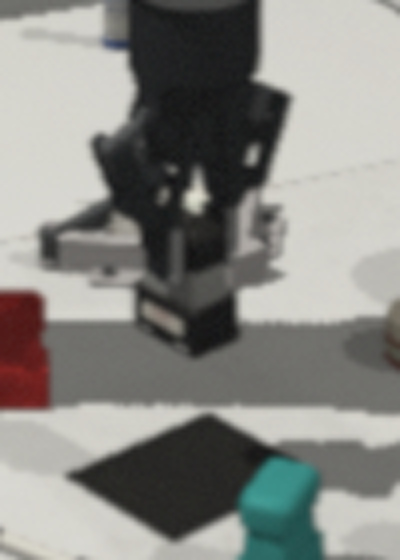

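Stamp upright in the jaws over the mat. Descend to just above, then onto contact.

apply_moves:
  steps:
    - {"translation": [0.06, 0.4, 0], "spin": 0}
    - {"translation": [0.06, 1.0, 0], "spin": 0}
    - {"translation": [0.06, 1.7, 0], "spin": 0}
    - {"translation": [0.06, 2.3, 0], "spin": 0}
    - {"translation": [0.06, 2.8, 0], "spin": 0}
    - {"translation": [0.06, 3.05, 0], "spin": 0}
    - {"translation": [0.06, 3.18, 0], "spin": 0}
    - {"translation": [0.06, 3.18, 0], "spin": 0}
    - {"translation": [0.06, 3.18, 0], "spin": 0}

```text
clock: 20.33
position: [0.4619, -0.3703, 0.0509]
ee_rot: [[0.968, 0.0, -0.251], [0.251, -0.0, 0.968], [0.0, -1.0, -0.0]]
wrist_force: [-0.7, -0.3, -0.8]
finger_gap: 0.0329
```

apply_moves:
  steps:
    - {"translation": [0, 0.04, 0], "spin": 0}
    - {"translation": [0, 0.07, 0], "spin": 0}
    - {"translation": [0, 0.07, 0], "spin": 0}

```text
clock: 20.58
position: [0.4617, -0.3705, 0.0486]
ee_rot: [[0.968, 0.0, -0.25], [0.25, -0.0, 0.968], [0.0, -1.0, -0.0]]
wrist_force: [-0.2, -0.6, -1.5]
finger_gap: 0.0331
```

apply_moves:
  steps:
    - {"translation": [0, 0.04, 0], "spin": 0}
    - {"translation": [0, 0.04, 0], "spin": 0}
    - {"translation": [0, 0.04, 0], "spin": 0}

```text
clock: 20.83
position: [0.4615, -0.3705, 0.0472]
ee_rot: [[0.968, -0.0, -0.25], [0.25, -0.0, 0.968], [-0.0, -1.0, -0.0]]
wrist_force: [-0.3, -0.5, -0.7]
finger_gap: 0.0331
```

apply_moves:
  steps:
    - {"translation": [0, 0.03, 0], "spin": 0}
    - {"translation": [0, 0.03, 0], "spin": 0}
    - {"translation": [0, 0.03, 0], "spin": 0}

```text
clock: 21.08
position: [0.4617, -0.3706, 0.0469]
ee_rot: [[0.968, 0.0, -0.25], [0.25, -0.001, 0.968], [0.0, -1.0, -0.001]]
wrist_force: [-0.7, 1.5, 10.7]
finger_gap: 0.033
```

apply_moves:
  steps:
    - {"translation": [0, -0.03, 0], "spin": 0}
    - {"translation": [0, -0.03, 0], "spin": 0}
    - {"translation": [0, -0.03, 0], "spin": 0}
    - {"translation": [0, -0.03, 0], "spin": 0}
    - {"translation": [0, -0.03, 0], "spin": 0}
    - {"translation": [0, -0.03, 0], "spin": 0}
    - {"translation": [0, -0.03, 0], "spin": 0}
  grip: 62

```text
clock: 21.67
position: [0.4615, -0.3704, 0.0471]
ee_rot: [[0.968, -0.0, -0.25], [0.25, -0.0, 0.968], [-0.0, -1.0, 0.0]]
wrist_force: [-0.2, -0.3, -0.5]
finger_gap: 0.0618
```

apply_moves:
  steps:
    - {"translation": [0, -0.5, 0], "spin": 0}
    - {"translation": [0, -1.2, 0], "spin": 0}
    - {"translation": [0, -2.2, 0], "spin": 0}
    - {"translation": [0, -3.2, 0], "spin": 0}
    - {"translation": [0, -4.2, 0], "spin": 0}
    - {"translation": [0, -5.0, 0.0], "spin": 0}
    - {"translation": [0, -5.0, 1.2], "spin": 0}
    - {"translation": [0, -5.0, 2.4], "spin": 0}
    - {"translation": [0, -5.0, 3.6], "spin": 0}
    - {"translation": [-1, -5.0, 4.8], "spin": 0}
    - {"translation": [-2, -5.0, 6], "spin": 0}
    - {"translation": [-2.5, -5.0, 7], "spin": 0}
    - {"translation": [-2.5, -5.0, 7], "spin": 0}
    - {"translation": [-2.5, -5.0, 7], "spin": 0}

```text
clock: 22.83
position: [0.3354, -0.1848, 0.1976]
ee_rot: [[0.968, -0.0, -0.251], [0.251, 0.0, 0.968], [-0.0, -1.0, 0.0]]
wrist_force: [0.5, 0.1, 0.5]
finger_gap: 0.0622
```

```bash
python3 - <<'E'
from pl import *
plan((.46,-.05,.2,104.5))
f=cams.grab_frame('side');cv2.imwrite('pics/sf.png',f['color'][:,:,::-1])
f=cams.grab_frame('top');cv2.imwrite('pics/tf.png',f['color'][:,:,::-1])
E
```

```text
t 22.83 p [ 0.3354 -0.1848  0.1976] yaw 104.6 F [0.5 0.1 0.5] gap 0.0622
[5.15, -0.08, 3.31] spin 0.01 dist 184
```

View pics/sf.png

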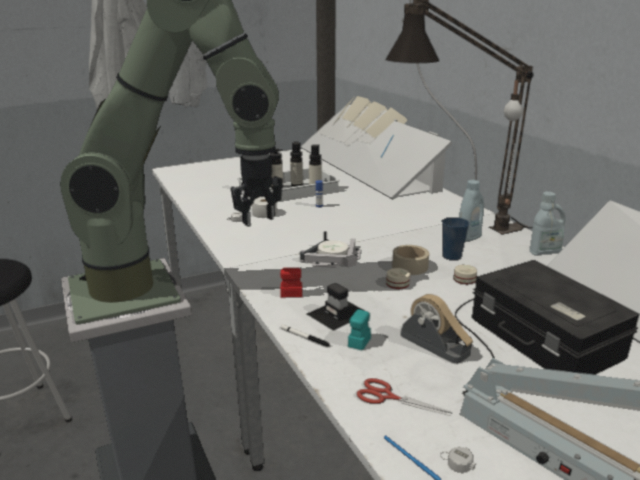

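View pics/tf.png

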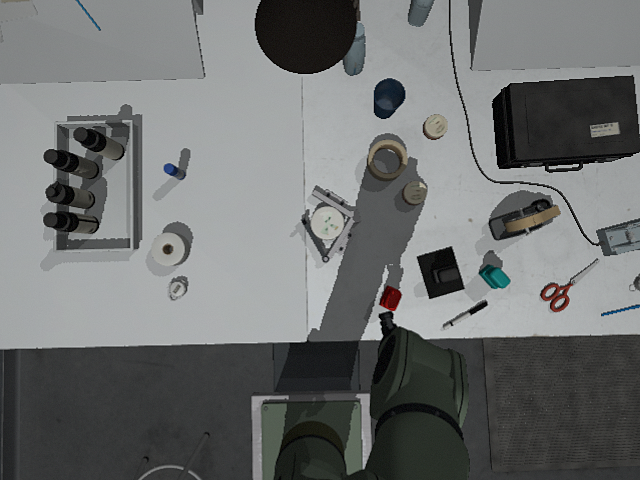

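```bash
python3 - <<'E'
import cv2,numpy as np
a=cv2.imread('pics/tf.png');b=cv2.imread('pics/top0.png')
c=cv2.resize(a[170:290,290:400],None,fx=5,fy=5,interpolation=cv2.INTER_CUBIC)
m=a[235:310,405:475].astype(float);m=np.clip((m/255)**.5*400-60,0,255).astype(np.uint8);m=cv2.resize(m,(560,600),interpolation=cv2.INTER_CUBIC)
cv2.imwrite('pics/fin.png',cv2.resize(np.hstack([c,m[:600,:]]),(780,420)))
E
```

```text
(no output)
```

View pics/fin.png

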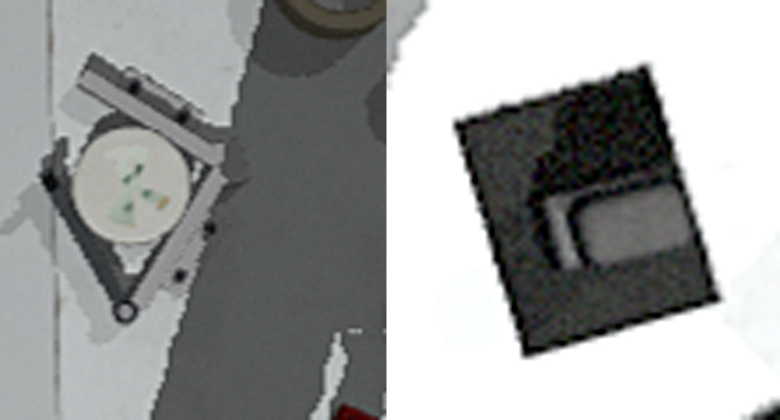

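```bash
python3 -c "
from workcell import r
print(r.observe()['clock'], r.job_done())"
```

```text
the job is handed in; nothing more can be done
22.9333 None
```

I handed the job in at 22.9 s with every step done in the order asked. `job_done` gives no verdict, so what follows rests on my own checks.

- **Pot:** I slid it along the table between the two fingers until both V faces pushed back, with about 9 N on the wrist.
- **Gate:** I pushed it by the pin until it hit its stop, about 16 N at the wrist. The last top picture shows the bar lying against the pot.
- **Stamp:** I pressed it on the middle of the lid with about 20 N. I then set it down near the middle of its mat, and it stayed upright after release.

The last top and side pictures show the pot touching both faces, the gate shut and the stamp standing on the mat. The other things on the table look unmoved by eye, including the red and turquoise stamps.

- **Camera disagreement:** the two views disagreed on the stamp and mat by about 7 to 13 mm. The top view seemed to read distances about 2% short, so I placed the stamp by a compromise weighted to the side view.
- **Press position:** I could only check the stamp's centring on the lid from the side view, to about 4 mm. The pictures do not resolve the print itself.

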